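Set up the inspection lamp on the goods-in bench

ROBOT

A 6-joint arm with a two-finger parallel gripper is mounted at the origin on the work surface. World frame = base frame: x ahead of the robot, y to its left, z up, the work surface at z = 0. Lengths are in m, angles in rad, forces in N, time in s.
With the tool pointing down it reaches from about 0.15 to 0.775 m from the base axis. Payload 6.1 kg.
Tool frame: the origin (TCP) lies at the very end of the fingers, on their centre line; the grasp point (between the pads) lies 19 mm behind it; y points along the fingers, x is the direction in which the jaws open and shut, and the axes are right-handed (so a half turn about y gives the same grasp; the last joint's range is limited). The gripper opens to 85 mm and grips with 20 to 120 N. Pads are 22 mm wide; open, the fingers measure 114 mm over their backs; the gripper's body (76 mm by 85 mm) begins 54 mm behind the grasp point. The pads swing forward as they close: fully open they stand 13 mm farther back than shut.
Start: joints at [1.128, 0.126, -0.04, 1.405, 0, 1.571], TCP at [0.225, 0.474, 0.231] pointing down, gripper open.
Joint ranges: [-2.72, 2.72], [-0.95, 1.95], [-1.27, 1.35], [-1.78, 2.02], [-1.46, 1.47], [-3.14, 3.14]. Speed limits (rad/s): [2.39, 2.39, 3.01, 3.14, 3.14, 3.14].

INTERFACE

Orientations are given as a rotation vector (axis times angle).
In Python, from plant import bot, snapshot, get_calibration gives the robot as it stands.
- The arm moves only by the tool servo_tool, never from a script. Its argument "deltas" is a list of rows, each a list of 5 numbers: the shift along the world's x, y, z in mm, then the turn about the world's z in rad, then the opening, from 0 (shut) to 1 (fully open). A call has 1 to 12 rows; each row shifts and turns the pose as measured when the row begins; what a row does not reach is not made up. A row lasts 1/10 s, in which the tool goes at most 50 mm and 8.59 degrees, less where a joint would pass 70% of its speed; a pose out of reach is approached as far as the arm can. A call with a gripper value outside its range is refused whole. The fingers move at their own pace and stop on an object; "force" is the grip in N (left out, the last holds). Time passes only in rows, so rows that do not move let the fingers close. It gives the time, the measured TCP pose, the force and the opening at its end, in the units of the state.
- bot.sense(): the state, without advancing time (a new reading comes with each control period).
- snapshot(name): name is "scene" or "top" or "wrist"; returns the picture (384x512x3 uint8, red, green, blue); there is no depth.
- get_calibration(name): a dict with "vfov" (degrees; the focal length in pixels is half the picture's height over the tangent of half this angle, whatever the lens; pixels are square), "cx", "cy" (the principal point, pixels), "D" ([k1, k2, p1, p2, k3] as OpenCV has them; the pictures are not rectified), "extrinsics" (4x4, takes a point from camera to world coordinates). Camera axes: x right, y up, looking along -z (the intrinsics and any distortion apply to the point x, -y, -z); pixel columns grow to the right and rows downward; lengths in m; the calibration is good to about 2 mm. A picture is of the moment at which its call begins: read the wrist's pose just before it. get_calibration takes no time and is no camera call; for the wrist camera it gives the pose at the moment of the call.
- bot.hand_in(): hands the job in, once; it reports no verdict.
The state is a dict: "time_s": time; "joints": joint angles; "qvel": joint speeds; "tau": joint torques, N m; "eef_pos": TCP position; "orientation": TCP orientation; "ft_force": force on the tool from outside, world axes, zero at the start; "ft_torque": the same for the moment, N m; "opening": finger opening in m.
Only numpy, scipy, OpenCV 4.12 (cv2) and the standard library are available. Lean on these libraries where they do the work, as an engineer would, in place of code of your own. Each camera call takes 0.05 s, during which the arm holds its last target.

TASK

Lift the blue inspection lamp by its black carrying lug and set it down squarely inside the white outline of the raised pad, with the lug end towards the pad's yellow strip, and let go. Then take the lamp's stiff arm by its orange knob and swing it forward and down until the arm is parallel to the red index needle on the side of its hinge, and let go of it there with the stand still in its outline. Leave the needle as it is set and do not disturb the bottle, the can or the carton.

Things in the scene. Friction and masses are not known exactly. Their poses are not given: they have to be found in the camera images.
- stand_foot (a point): Centre of the underside of the loose lamp stand (about 0.9 kg in all). Blue base 190 (x) x 110 (y) x 20 mm. Its x axis points along the base to the front (lug end), y left, z up. An upright aluminium post (18 x 34 mm) at x = -65 mm carries the hinge of the lamp arm. The base is only held by its weight: pulling or pushing the arm off its arc drags or tips the stand.
- lug (a point): Grasp centre of the black carrying lug, an upright block 30 (x) x 26 (y) mm rising from the base, its top 75 mm and this point 50 mm above the underside of the stand, at x = +55 mm, y = 0 from stand_foot. Same axes as stand_foot. The stand's centre of mass lies about 35 mm behind the lug. Take it from above, fingers closing along y (the y side faces are flat); the leaned-back arm leaves the room above free.
- hinge (a point): Point on the horizontal hinge axis of the lamp arm, fixed to the stand at x = -65, y = 0, z = 125 mm from stand_foot; same axes as stand_foot. The hinge axis is parallel to y.
- knob (a point): Centre of the orange cross knob at the arm's tip, a round bar 16 mm in diameter, 50 mm long along y, 180 mm from the hinge. x points out along the arm, y along the knob. Arm 12 mm wide; white lamp head (40 mm wide) below it, 100 to 145 mm from the hinge. Pinched lightly (20 N) by its end faces the knob pivots between the fingers; a hard grip may jam it and drag the stand.
- lamp_arm (a joint): Angle of the lamp arm, rad: 0 level and pointing to the front (stand +x), pi/2 straight up, larger leans to the rear; starts leaned back at 1.75 to 2.3. The knob lies at hinge + 180 mm x (cos along stand x, sin up). Stiff friction hinge (about 0.2 N m, 1.1 N at the knob): it stays where it is released, and is too weak to lift the stand by the arm.
- index (a joint): Angle of the red index needle, same zero, axis and direction as joint lamp_arm; 0.25 to 0.85. The arm must end at this angle. The needle is clamped (about 1 N m) and is not to be pressed.
- index_tip (a point): Front tip of the red index needle, a straight bar 7 mm wide and 5 mm thick through the hinge axis, reaching 52 mm to the front-upward side (with a wider head near this end) and 60 mm to the rear-downward side, 22 mm to the +y side of the arm's mid-plane, over a small white disc. Its x axis points along the needle from the hinge to this tip.
- pad_top (a point): Centre of the top of the fixed black rubber pad, 230 (x) x 150 (y) mm, 12 mm high, with a white outline (about 5 mm clear round the base). Its x axis points to the edge with the yellow strip, z up. The stand belongs here with its foot point on this point and its x axis along this x axis.
- oil_bottle_mid (a point): Bystander: white bottle, 60 mm diameter, 140 mm high; the point is half-way up. Leave alone.
- carton_mid (a point): Bystander: small cardboard carton 80 x 100 x 60 mm; the point is its centre. Leave alone.
- can_mid (a point): Bystander: can, 56 mm diameter, 90 mm high; the point is half-way up. Leave alone.

How it is judged:
On the way, in this order (a step that is already met when the one before it is completed fails the run):
1. the stand is set down in the outline of the pad, right way round, and let go (horizontal distance between stand_foot and pad_top below 0.02 m and z of stand_foot in the frame of pad_top between -0.004 and 0.004 m and angle between the x axis of stand_foot and the x axis of pad_top, either way round below 0.14 rad and x of lug in the frame of pad_top above 0.02 m and angle between stand_foot's own z axis and vertical below 0.05 rad and contact force between the fingers and stand below 0.2 N), for 0.2 s.
2. the lamp arm is parallel to the red needle (angle between the x axis of knob and the x axis of index_tip, either way round below 0.09 rad and velocity of joint lamp_arm between -0.05 and 0.05 rad/s), for 0.1 s.
At the end, for the whole second after the job is handed in: The stand rests upright on the pad, its centre within 20 mm of the pad's centre and its long axis within 8 degrees of the pad's, lug end towards the yellow strip; the lamp arm is within 5 degrees of the red needle; everything is still and released (all of step 2 and horizontal distance between stand_foot and pad_top below 0.02 m and z of stand_foot in the frame of pad_top between -0.004 and 0.004 m and angle between the x axis of stand_foot and the x axis of pad_top, either way round below 0.14 rad and x of lug in the frame of pad_top above 0.02 m and angle between stand_foot's own z axis and vertical below 0.05 rad and linear speed of stand below 0.02 m/s); the robot touches nothing.
It fails at once if the stand is tipped over (angle between stand_foot's own z axis and vertical above 0.6 rad).
It fails at once if the red needle is pressed by the robot with more than 5 N (contact force between index and the fingers above 5 N or contact force between index and the arm above 5 N).
It fails at once if the oil bottle is pushed more than 3 cm or tipped (distance of oil_bottle_mid from where it was at the start of the episode above 0.03 m or angle between oil_bottle_mid's own z axis and vertical above 0.4 rad).
It fails at once if the carton is pushed more than 3 cm or tipped (distance of carton_mid from where it was at the start of the episode above 0.03 m or angle between carton_mid's own z axis and vertical above 0.4 rad).
It fails at once if the can is pushed more than 3 cm or tipped (distance of can_mid from where it was at the start of the episode above 0.03 m or angle between can_mid's own z axis and vertical above 0.4 rad).
It also fails if it takes over 64 s, if anything falls off the work surface, if the arm or the gripper's body presses on something with over 40 N, if the wrist force passes 120 N, or if a joint passes its speed limit or range.

## Working session

There is one attempt and no reset: what is moved stays moved. The work goes in short steps, Python scripts to look and compute and a tool call to move; the robot and the scene stay as the last step left them, time stands still between calls to the robot, and variables do not carry over. Pictures are saved under pics/ and viewed, and the job is handed in when it is done.

Besides the shell and the picture viewer there is one more tool, called after "Call:" as a command line: name --pt "numbers of a row" for each row, then --argument value for the rest. servo_tool: Moves the arm, as the interface text tells. Its arguments: {"type":"object","properties":{"deltas":{"type":"array","items":{"type":"array","items":{"type":"number"}}},"force":{"type":"number"}},"required":["deltas"]}

```bash
mkdir -p pics; python3 - <<'E'
from plant import bot, snapshot, get_calibration
import cv2
print(bot.sense())
for n in ("scene","top","wrist"):
    c=get_calibration(n); print(n,c)
    cv2.imwrite(f"pics/{n}0.png",snapshot(n)[:,:,::-1])
E
```

```text
{'time_s': 0.0, 'joints': array([ 1.12800692e+00,  1.26352749e-01, -4.06073493e-02,  1.40538654e+00,
        1.21330215e-05,  1.57078985e+00]), 'qvel': array([ 1.43437333e-04, -4.24996477e-05, -1.60334441e-03, -1.37069231e-03,
       -1.36358657e-04, -1.04492867e-03]), 'tau': array([-4.97328383e-04, -4.35917652e+01,  3.52921915e+01,  1.71496707e-02,
        2.07677647e-05, -2.93760323e-06]), 'eef_pos': array([0.22476584, 0.47400526, 0.23054306]), 'orientation': array([-1.38756452, -0.87619209,  0.87835285]), 'ft_force': array([ 1.05423344, -0.54061879,  0.87537491]), 'ft_torque': array([ 0.01872144, -0.01289187,  0.03552958]), 'opening': 0.08506546496509337}
scene {'vfov': 44.56375086829969, 'cx': 261.3379360815984, 'cy': 191.44431130846257, 'D': array([-0.18969401,  0.        ,  0.        ,  0.        ,  0.        ]), 'extrinsics': array([[ 0.30020124, -0.63249561,  0.71402277,  1.5909579 ],
       [ 0.95380618,  0.18999307, -0.23271529, -0.35800599],
       [ 0.01153203,  0.75090075,  0.66031438,  1.04367056],
       [ 0.        ,  0.        ,  0.        ,  1.        ]])}
top {'vfov': 43.878334554861354, 'cx': 249.98156432016182, 'cy': 201.12970594206632, 'D': array([-0.04197906,  0.        ,  0.        ,  0.        ,  0.        ]), 'extrinsics': array([[ 0.01371674,  0.98887525, -0.14811345,  0.37919312],
       [-0.99989205,  0.01278494, -0.00724142, -0.03256241],
       [-0.00526724,  0.14819679,  0.98894386,  1.49653774],
       [ 0.        ,  0.        ,  0.        ,  1.        ]])}
wrist {'vfov': 59.376528182470466, 'cx': 259.2433587281895, 'cy': 187.10120796909604, 'D': array([-0.06905861,  0.        ,  0.        ,  0.        ,  0.        ]), 'extrinsics': array([[ 0.4285209 , -0.87032216, -0.24271214,  0.1627842 ],
       [ 0.90353121,  0.41244511,  0.11627718,  0.50353006],
       [-0.00109317, -0.2691252 ,  0.96310458,  0.37353653],
       [ 0.        ,  0.        ,  0.        ,  1.        ]])}
```

View pics/scene0.png

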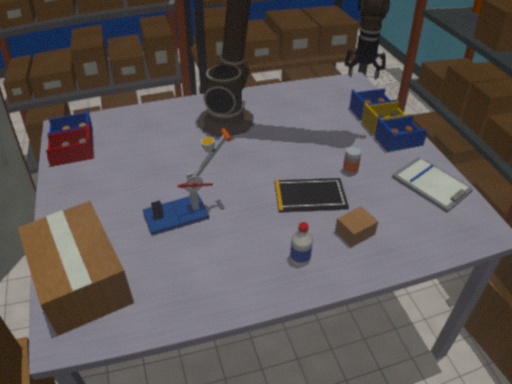

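View pics/top0.png

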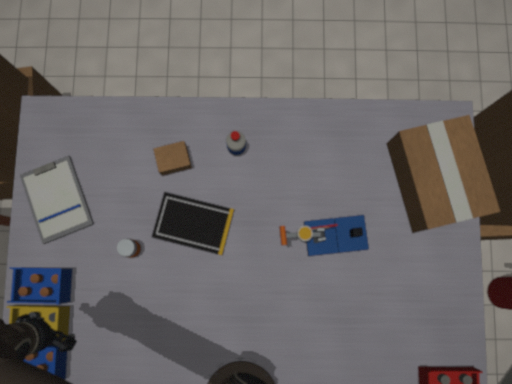

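View pics/wrist0.png

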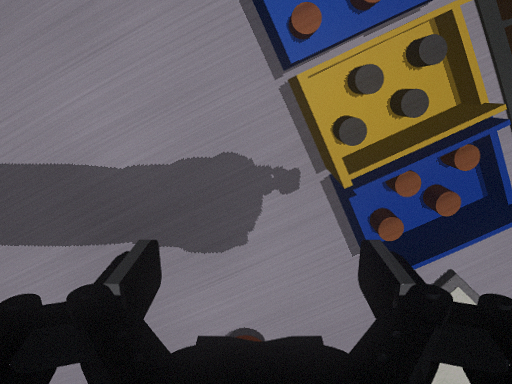

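The top view shows the blue base at about (337,235), with the lug at (356,232) on its right end. The black pad is at (194,222), its yellow strip to the right, and the orange knob at (283,235) leans to the rear. In the scene view the red needle is at (195,184). Next I'll measure these.

```bash
cat > h.py <<'E'
import numpy as np, cv2
from plant import bot, snapshot, get_calibration
def K(c):
    f=192/np.tan(np.radians(c["vfov"]/2)); return np.array([[f,0,c["cx"]],[0,f,c["cy"]],[0,0,1.]])
def ray(c,uv):
    p=cv2.undistortPoints(np.array(uv,float).reshape(-1,1,2),K(c),np.array(c["D"])).reshape(-1,2)
    d=np.c_[p[:,0],-p[:,1],-np.ones(len(p))]
    E=c["extrinsics"]; return E[:3,3], d@E[:3,:3].T
def plane(c,uv,z):
    o,d=ray(c,uv); return o+d*((z-o[2])/d[:,2])[:,None]
def proj(c,P):
    E=c["extrinsics"]; q=(np.array(P,float).reshape(-1,3)-E[:3,3])@E[:3,:3]
    q=q*[1,-1,-1]
    return cv2.projectPoints(q.reshape(-1,1,3),np.zeros(3),np.zeros(3),K(c),np.array(c["D"]))[0].reshape(-1,2)
def tri(cs,uvs):
    A=np.zeros((3,3));b=np.zeros(3)
    for c,uv in zip(cs,uvs):
        o,d=ray(c,[uv]); d=d[0]/np.linalg.norm(d[0]); M=np.eye(3)-np.outer(d,d); A+=M;b+=M@o
    return np.linalg.solve(A,b)
def big(m):
    n,l,s,c=cv2.connectedComponentsWithStats(m.astype(np.uint8)); i=1+np.argmax(s[1:,4]); return l==i,s[i],c[i]
def crop(img,x0,y0,w,h,k,name):
    cv2.imwrite(name,cv2.resize(img[y0:y0+h,x0:x0+w,::-1],None,fx=k,fy=k,interpolation=cv2.INTER_CUBIC))
E
python3 - <<'E'
from h import *
t=cv2.imread("pics/top0.png")[:,:,::-1]; s=cv2.imread("pics/scene0.png")[:,:,::-1]
crop(t,140,180,240,90,3,"pics/tc.png"); crop(s,130,110,130,130,4.5,"pics/sc.png")
ct=get_calibration("top"); cs=get_calibration("scene")
h=cv2.cvtColor(np.ascontiguousarray(t),cv2.COLOR_RGB2HSV); H,S,V=[h[:,:,i].astype(int) for i in range(3)]
roi=np.zeros(H.shape,bool); roi[180:270,140:390]=1
blue=roi&(H>95)&(H<125)&(S>140)
m,st,c=big(blue); print("blue",st,c,cv2.minAreaRect(np.argwhere(m)[:,::-1].astype(np.float32)))
bx=cv2.boxPoints(cv2.minAreaRect(np.argwhere(m)[:,::-1].astype(np.float32)))
P=plane(ct,bx,0.02);print(P, [np.linalg.norm(P[i]-P[i-1]) for i in range(4)],P.mean(0))
pad=roi&((V<60)|((H>18)&(H<35)&(S>150)))
pad[:,250:]=0
pad=cv2.morphologyEx(pad.astype(np.uint8),cv2.MORPH_CLOSE,np.ones((5,5)))
m,st,c=big(pad>0); r=cv2.minAreaRect(np.argwhere(m)[:,::-1].astype(np.float32)); bx=cv2.boxPoints(r)
P=plane(ct,bx,0.012);print("pad",r,P,[np.linalg.norm(P[i]-P[i-1]) for i in range(4)],P.mean(0))
E
```

```text
blue [ 305  216   63   39 1449] [339.35058661 236.11732229] ((336.1036682128906, 234.9329376220703), (33.0190315246582, 59.191307067871094), 83.6598129272461)
[[ 0.53752464 -0.19343472  0.02      ]
 [ 0.56033191 -0.37735132  0.02      ]
 [ 0.4582812  -0.38658243  0.02      ]
 [ 0.4360163  -0.20441424  0.02      ]] [np.float64(0.10210040858935746), np.float64(0.18532536203946953), np.float64(0.1024673616720383), np.float64(0.1835237742237169)] [ 0.49803851 -0.29044568  0.02      ]
pad ((192.3257598876953, 222.84912109375), (71.76175689697266, 46.75543212890625), 14.32271957397461) [[0.48545097 0.28354768 0.012     ]
 [0.62938534 0.25305766 0.012     ]
 [0.57559674 0.0317105  0.012     ]
 [0.43346895 0.06491063 0.012     ]] [np.float64(0.22473160333377523), np.float64(0.14712832360520445), np.float64(0.22778888103383474), np.float64(0.14595395932704142)] [0.5309755  0.15830662 0.012     ]
```

View pics/tc.png

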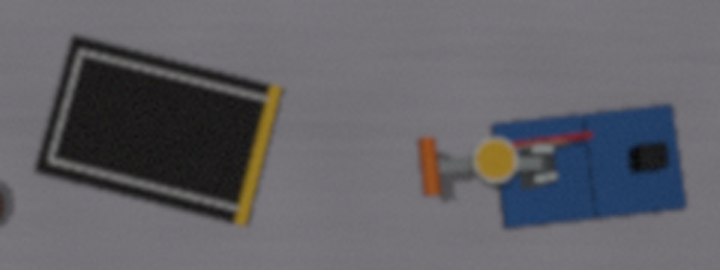

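View pics/sc.png

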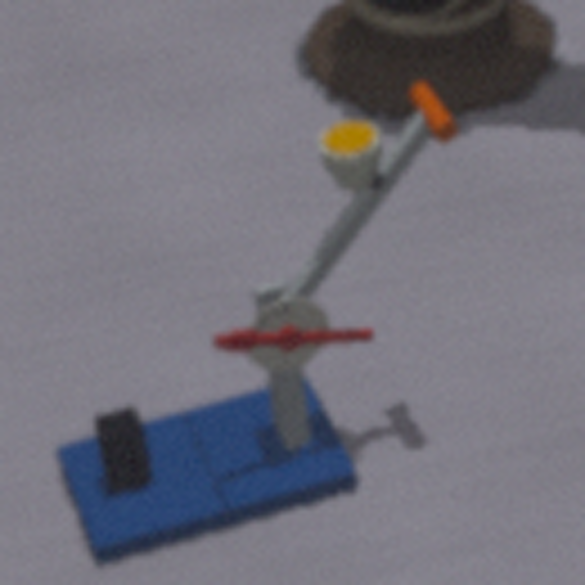

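```bash
python3 - <<'E'
from h import *
from scipy.spatial.transform import Rotation as R
t=cv2.imread("pics/top0.png")[:,:,::-1]; s=cv2.imread("pics/scene0.png")[:,:,::-1]
ct=get_calibration("top"); cs=get_calibration("scene")
q=bot.sense(); Rm=R.from_rotvec(q["orientation"]).as_matrix(); print("tool axes\n",Rm.round(3))
E=get_calibration("wrist")["extrinsics"]; print("cam in tool",(Rm.T@(E[:3,3]-q["eef_pos"])).round(4))
h=cv2.cvtColor(np.ascontiguousarray(t),cv2.COLOR_RGB2HSV)
V=h[:,:,2].astype(int);m=np.zeros(V.shape,bool);m[222:245,345:366]=1;m&=V<75
_,st,c=big(m);print("lug top",st,c,plane(ct,[c],.075),plane(ct,[c],.07))
# model projection check
def stand(f,yaw,p): 
    p=np.array(p,float).reshape(-1,3); return np.c_[f[0]+np.cos(yaw)*p[:,0]-np.sin(yaw)*p[:,1],f[1]+np.sin(yaw)*p[:,0]+np.cos(yaw)*p[:,1],p[:,2]]
P=stand((.498,-.2904),-1.448,[[.055,0,.075],[.095,.055,.02],[.095,-.055,.02],[-.095,-.055,.02],[-.095,.055,.02],[.095,.055,0],[.095,-.055,0],[-.065,0,.125]])
print("top",proj(ct,P).round(1).tolist());print("scene",proj(cs,P).round(1).tolist())
out=s.copy()
for u,v in proj(cs,P): cv2.circle(out,(int(round(u)),int(round(v))),0,(0,255,0),1)
crop(out,130,110,130,130,5,"pics/sc2.png")
out=t.copy()
for u,v in proj(ct,P): cv2.circle(out,(int(round(u)),int(round(v))),0,(0,255,0),1)
crop(out,270,190,120,90,6,"pics/tc2.png")
E
```

```text
tool axes
 [[ 0.428 -0.001 -0.904]
 [ 0.904 -0.001  0.428]
 [-0.001 -1.     0.   ]]
cam in tool [-1.000e-04 -1.429e-01  6.870e-02]
lug top [349 227  14  11 125] [355.656 232.112] [[ 0.50252924 -0.33934322  0.075     ]] [[ 0.50296305 -0.34042227  0.07      ]]
top [[357.5, 231.4], [363.9, 214.0], [368.9, 249.1], [308.0, 256.0], [303.6, 220.7], [362.4, 214.8], [367.4, 249.5], [320.1, 234.5]]
scene [[155.1, 203.8], [149.6, 232.0], [141.1, 209.1], [197.1, 193.3], [208.3, 214.6], [150.6, 236.5], [142.1, 213.6], [190.9, 181.1]]
```

View pics/sc2.png

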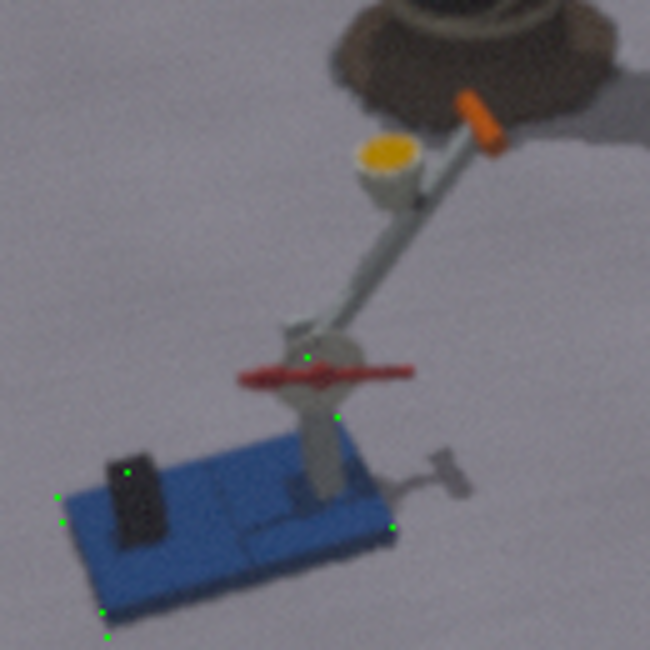

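View pics/tc2.png

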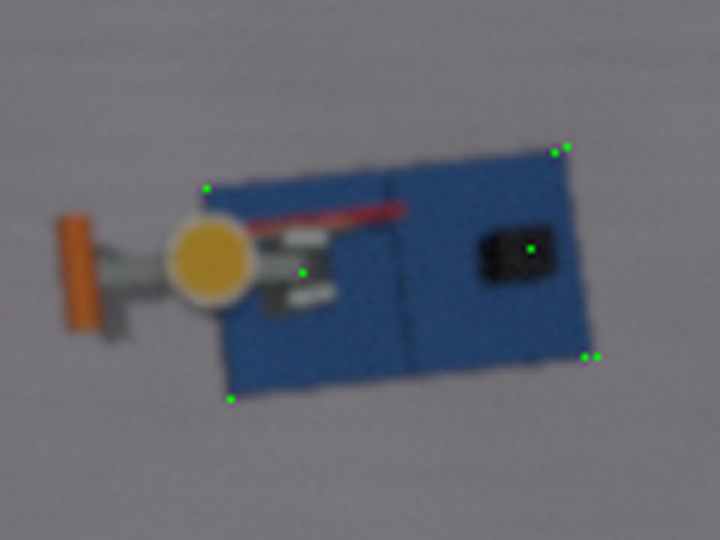

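Call:
servo_tool --pt "0 0 40 -0.14 1" --pt "0 0 40 -0.14 1" --force 60

```text
time_s: 0.35
eef_pos: [0.2231, 0.4705, 0.3051]
orientation: [-1.478, -0.646, 0.667]
ft_force: [0.4, 0.3, -0.2]
opening: 0.0854
```

```bash
python3 - <<'E'
from h import *
q=bot.sense();print(q["joints"].round(3),q["eef_pos"].round(3),q["orientation"].round(3),q["time_s"])
E
```

```text
[1.127 0.144 0.143 1.586 0.002 1.858] [0.223 0.471 0.305] [-1.478 -0.646  0.667] 0.35
```

Call:
servo_tool --pt "12 -20 40 0.12 1" --pt "12 -34 30 0.12 1" --pt "12 -34 20 0.1 1" --pt "12 -34 10 0.1 1" --pt "12 -34 10 0.1 1" --pt "12 -34 0 0.1 1" --pt "12 -34 0 0.1 1" --pt "12 -34 0 0.1 1" --pt "12 -34 0 0.1 1" --pt "12 -34 0 0.1 1" --pt "12 -34 0 0.1 1" --pt "12 -34 0 0.1 1"

```text
time_s: 1.55
eef_pos: [0.3684, 0.0653, 0.421]
orientation: [-0.906, -1.613, 1.616]
ft_force: [0.5, 1.0, -0.2]
opening: 0.0855
```

```bash
cat >> h.py <<'E'
from scipy.spatial.transform import Rotation as R
def st():
    q=bot.sense(); M=R.from_rotvec(q["orientation"]).as_matrix()
    print("t",round(q["time_s"],2),"tcp",q["eef_pos"].round(4),"yaw x",round(float(np.arctan2(M[1,0],M[0,0])),3),"down",M[:,1].round(3),"F",q["ft_force"].round(1),"op",round(q["opening"],4),"j",q["joints"].round(2)); return q
E
python3 -c "
from h import *
st()"
```

```text
t 1.55 tcp [0.3684 0.0653 0.421 ] yaw x 2.133 down [ 0.013 -0.009 -1.   ] F [ 0.5  1.  -0.2] op 0.0855 j [ 0.18 -0.09  0.17  1.82 -0.01 -0.38]
```

Call:
servo_tool --pt "12 -35 0 0.1 1" --pt "12 -35 0 0.1 1" --pt "12 -35 0 0.1 1" --pt "12 -35 0 0.1 1" --pt "12 -35 0 0.1 1" --pt "12 -35 0 0.1 1" --pt "12 -35 0 0.1 1" --pt "12 -35 0 0.1 1" --pt "12 -35 0 0.1 1" --pt "12 -35 0 0.1 1" --pt "12 -35 0 0.1 1" --pt "6 -20 0 0.05 1"

```text
time_s: 2.75
eef_pos: [0.5079, -0.3602, 0.4176]
orientation: [-0.186, 2.13, -2.106]
ft_force: [0.3, 1.1, -0.2]
opening: 0.0856
```

Call:
servo_tool --pt "0 0 0 0 1"

```text
time_s: 2.85
eef_pos: [0.5086, -0.363, 0.4149]
orientation: [-0.188, 2.134, -2.106]
ft_force: [0.2, 1.2, 0.2]
opening: 0.0853
```

```bash
python3 - <<'E'
from h import *
st(); c=get_calibration("wrist"); im=snapshot("wrist"); cv2.imwrite("pics/w1.png",im[:,:,::-1])
def stand(f,yaw,p): 
    p=np.array(p,float).reshape(-1,3); return np.c_[f[0]+np.cos(yaw)*p[:,0]-np.sin(yaw)*p[:,1],f[1]+np.sin(yaw)*p[:,0]+np.cos(yaw)*p[:,1],p[:,2]]
print(proj(c,stand((.498,-.287),-1.448,[[.055,0,.075],[.095,.055,.02],[.095,-.055,.02]])))
E
```

```text
t 2.85 tcp [ 0.5086 -0.363   0.4149] yaw x -2.956 down [ 0.008  0.014 -1.   ] F [0.2 1.2 0.2] op 0.0853 j [-0.63  0.46  0.83  1.94  0.02 -2.38]
[[261.19438035 154.15519519]
 [228.16879251 120.5070689 ]
 [297.71503586 124.97948051]]
```

View pics/w1.png

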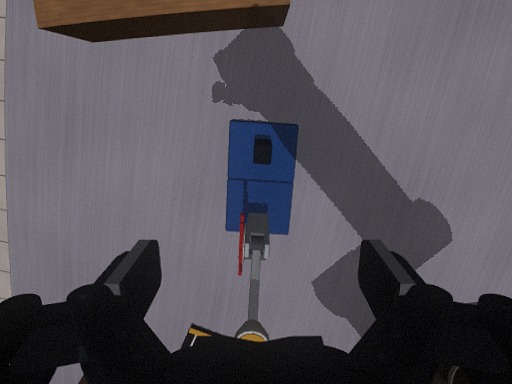

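The wrist view puts the base corners at (230,121) and (297,125), within about 2 px of the prediction, with the lug at (262,150). I'll descend.

Call:
servo_tool --pt "-5 21 -40 -0.06 1" --pt "0 0 -40 0 1" --pt "0 0 -40 0 1" --pt "0 0 -40 0 1" --pt "0 0 -40 0 1" --pt "0 0 -40 0 1" --pt "0 0 -30 0 1" --pt "0 0 0 0 1"

```text
time_s: 3.7
eef_pos: [0.502, -0.3335, 0.148]
orientation: [-0.116, 2.15, -2.137]
ft_force: [-0.2, 0.6, 0.2]
opening: 0.0859
```

```bash
python3 - <<'E'
from h import *
st(); c=get_calibration("wrist"); im=snapshot("wrist"); cv2.imwrite("pics/w2.png",im[:,:,::-1])
def stand(f,yaw,p): 
    p=np.array(p,float).reshape(-1,3); return np.c_[f[0]+np.cos(yaw)*p[:,0]-np.sin(yaw)*p[:,1],f[1]+np.sin(yaw)*p[:,0]+np.cos(yaw)*p[:,1],p[:,2]]
print(proj(c,stand((.498,-.287),-1.448,[[.07,0.013,.075],[.07,-0.013,.075],[.095,.055,.02],[.095,-.055,.02]])))
E
```

```text
t 3.7 tcp [ 0.502  -0.3335  0.148 ] yaw x -3.011 down [ 0.021  0.007 -1.   ] F [-0.2  0.6  0.2] op 0.0859 j [-0.6   0.27 -0.04  1.24  0.02 -2.3 ]
[[238.73951313 163.17321968]
 [278.5481567  163.6361853 ]
 [191.49200649 117.70156477]
 [330.03201721 118.96591925]]
```

View pics/w2.png

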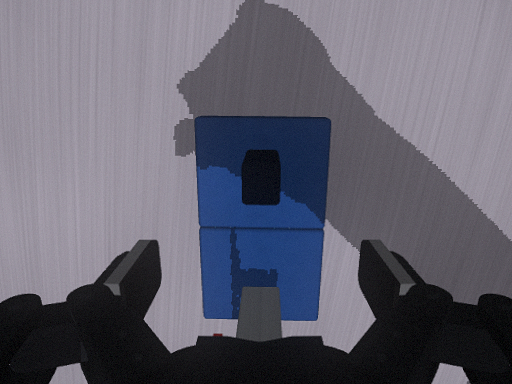

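Lug's front face spans rows 150–163 and its top 163–204, at columns 242–280, which matches the prediction within 1.5 mm. I'll go down and close on it.

Call:
servo_tool --pt "0 -8 -30 0 1" --pt "0 0 -30 0 1" --pt "0 0 -25 0 1" --pt "0 0 -15 0 1" --pt "0 0 -5 0 1" --pt "0 0 0 0 1"

```text
time_s: 4.35
eef_pos: [0.5101, -0.3439, 0.0603]
orientation: [-0.094, 2.123, -2.144]
ft_force: [0.6, 0.6, 0.6]
opening: 0.0854
```

```bash
python3 -c "
from h import *
st()"
```

```text
t 4.35 tcp [ 0.5101 -0.3439  0.0603] yaw x -3.01 down [ 0.044 -0.007 -0.999] F [0.6 0.6 0.6] op 0.0854 j [-0.6   0.31 -0.19  1.03  0.02 -2.3 ]
```

Call:
servo_tool --pt "-8 2 30 0 1" --pt "0 0 30 0 1" --pt "0 0 0 0 1"

```text
time_s: 4.65
eef_pos: [0.5037, -0.3422, 0.1282]
orientation: [-0.089, 2.116, -2.145]
ft_force: [0.1, 0.7, -0.2]
opening: 0.0853
```

```bash
python3 -c "
from h import *
st()"
```

```text
t 4.65 tcp [ 0.5037 -0.3422  0.1282] yaw x -3.01 down [ 0.049 -0.01  -0.999] F [ 0.1  0.7 -0.2] op 0.0853 j [-0.61  0.26 -0.1   1.16  0.02 -2.31]
```

Call:
servo_tool --pt "0 0 -10 0 1" --pt "0 0 -10 0 1" --pt "0 0 -10 0 1" --pt "0 0 -10 0 1" --pt "0 0 -10 0 1" --pt "0 0 -10 0 1"

```text
time_s: 5.25
eef_pos: [0.5042, -0.3422, 0.0651]
orientation: [-0.086, 2.113, -2.146]
ft_force: [-0.4, 0.0, 0.3]
opening: 0.0854
```

```bash
python3 -c "
from h import *
st()"
```

```text
t 5.25 tcp [ 0.5042 -0.3422  0.0651] yaw x -3.009 down [ 0.052 -0.012 -0.999] F [-0.4  0.   0.3] op 0.0854 j [-0.61  0.29 -0.2   1.03  0.02 -2.31]
```

Call:
servo_tool --pt "0 0 20 0 1" --pt "0 0 20 0 1" --pt "0 0 20 0 1" --pt "0 0 20 0 1"

```text
time_s: 5.65
eef_pos: [0.4994, -0.3389, 0.1355]
orientation: [-0.101, 2.131, -2.141]
ft_force: [-0.8, 0.2, 0.0]
opening: 0.0853
```

```bash
python3 -c "
from h import *
st()"
```

```text
t 5.65 tcp [ 0.4994 -0.3389  0.1355] yaw x -3.01 down [ 0.037 -0.002 -0.999] F [-0.8  0.2  0. ] op 0.0853 j [-0.61  0.26 -0.08  1.19  0.02 -2.31]
```

Call:
servo_tool --pt "-30 20 0 0 1" --pt "30 -20 0 0 1"

```text
time_s: 5.85
eef_pos: [0.4907, -0.333, 0.1312]
orientation: [-0.113, 2.146, -2.137]
ft_force: [0.6, 0.3, -0.2]
opening: 0.0855
```

```bash
python3 -c "
from h import *
st()"
```

```text
t 5.85 tcp [ 0.4907 -0.333   0.1312] yaw x -3.01 down [ 0.025  0.006 -1.   ] F [ 0.6  0.3 -0.2] op 0.0855 j [-0.61  0.26 -0.1   1.2   0.02 -2.31]
```

Call:
servo_tool --pt "0 0 30 0 1" --pt "0 0 -30 0 1"

```text
time_s: 6.05
eef_pos: [0.4921, -0.3339, 0.1292]
orientation: [-0.114, 2.148, -2.136]
ft_force: [1.2, -1.7, 0.6]
opening: 0.0858
```

```bash
python3 -c "
from h import *
st()"
```

```text
t 6.05 tcp [ 0.4921 -0.3339  0.1292] yaw x -3.01 down [ 0.024  0.007 -1.   ] F [ 1.2 -1.7  0.6] op 0.0858 j [-0.61  0.26 -0.1   1.2   0.02 -2.31]
```

Call:
servo_tool --pt "-30 20 0 0 1" --pt "30 -20 0 0 1" --pt "0 0 0 0 1"

```text
time_s: 6.35
eef_pos: [0.4825, -0.3274, 0.115]
orientation: [-0.136, 2.174, -2.129]
ft_force: [0.0, -1.0, 0.5]
opening: 0.0857
```

```bash
python3 -c "
from h import *
st()"
```

```text
t 6.35 tcp [ 0.4825 -0.3274  0.115 ] yaw x -3.011 down [ 0.003  0.022 -1.   ] F [ 0.  -1.   0.5] op 0.0857 j [-0.61  0.27 -0.12  1.19  0.02 -2.31]
```

Call:
servo_tool --pt "5 -4 -10 0 1" --pt "5 -4 -10 0 1" --pt "5 -4 -10 0 1" --pt "5 -3 -10 0 1" --pt "0 0 -10 0 1" --pt "0 0 -10 0 1" --pt "0 0 -8 0 1" --pt "0 0 -6 0 1" --pt "0 0 0 0 1"

```text
time_s: 7.25
eef_pos: [0.5035, -0.3432, 0.0313]
orientation: [-0.139, 2.178, -2.128]
ft_force: [0.1, -0.7, -0.7]
opening: 0.0853
```

```bash
python3 -c "
from h import *
st()"
```

```text
t 7.25 tcp [ 0.5035 -0.3432  0.0313] yaw x -3.011 down [ 0.     0.023 -1.   ] F [ 0.1 -0.7 -0.7] op 0.0853 j [-0.61  0.36 -0.18  1.04  0.02 -2.31]
```

Call:
servo_tool --pt "0 0 0 0 0.25" --pt "0 0 0 0 0" --pt "0 0 0 0 0" --pt "0 0 0 0 0" --pt "0 0 0 0 0" --pt "0 0 0 0 0" --force 100

```text
time_s: 7.85
eef_pos: [0.5044, -0.3437, 0.0333]
orientation: [-0.136, 2.174, -2.128]
ft_force: [0.3, 1.5, -2.0]
opening: 0.0251
```

```bash
python3 -c "
from h import *
st()
cv2.imwrite('pics/w3.png',snapshot('wrist')[:,:,::-1])"
```

```text
t 7.85 tcp [ 0.5044 -0.3437  0.0333] yaw x -3.011 down [ 0.003  0.022 -1.   ] F [ 0.3  1.5 -2. ] op 0.0251 j [-0.61  0.36 -0.18  1.04  0.02 -2.31]
```

View pics/w3.png

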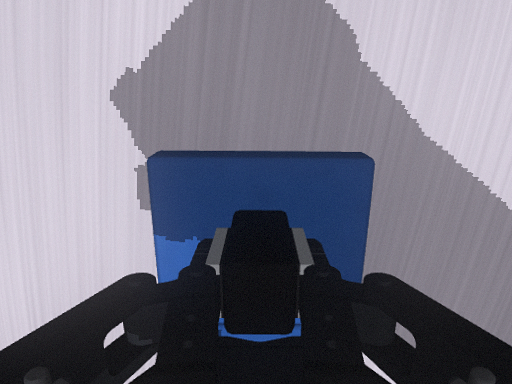

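Call:
servo_tool --pt "0 0 10 0 0" --pt "0 0 15 0 0" --pt "0 0 20 0 0" --pt "0 0 20 0 0" --pt "0 0 15 0 0" --pt "0 0 0 0 0"

```text
time_s: 8.5
eef_pos: [0.498, -0.3408, 0.1096]
orientation: [-0.154, 2.191, -2.127]
ft_force: [1.2, -0.9, -8.4]
opening: 0.0247
```

```bash
python3 -c "
from h import *
st()
im=snapshot('scene'); crop(im,110,100,130,150,4,'pics/s3.png')
cv2.imwrite('pics/w4.png',snapshot('wrist')[:,:,::-1])"
```

```text
t 8.5 tcp [ 0.498  -0.3408  0.1096] yaw x -3.011 down [-0.013  0.029 -0.999] F [ 1.2 -0.9 -8.4] op 0.0247 j [-0.61  0.32 -0.06  1.22  0.02 -2.31]
```

View pics/s3.png

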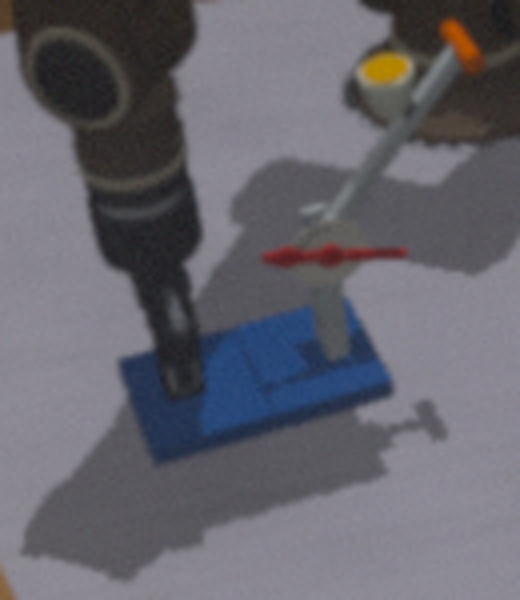

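View pics/w4.png

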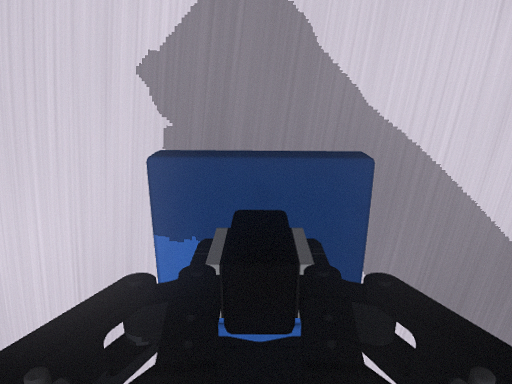

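Call:
servo_tool --pt "1 10 0 0 0" --pt "2 20 0 -0.03 0" --pt "2 30 0 -0.03 0" --pt "2 35 0 -0.03 0" --pt "2 35 0 -0.03 0" --pt "2 35 0 -0.03 0" --pt "2 35 0 -0.03 0" --pt "2 35 0 -0.03 0" --pt "2 35 0 -0.03 0" --pt "2 35 0 -0.03 0" --pt "2 35 0 -0.03 0" --pt "2 35 0 -0.03 0"

```text
time_s: 9.8
eef_pos: [0.506, 0.053, 0.0904]
orientation: [-0.194, -2.133, 2.046]
ft_force: [0.4, -0.1, -10.0]
opening: 0.0251
```

```bash
python3 -c "
from h import *
st()"
```

```text
t 9.8 tcp [0.506  0.053  0.0904] yaw x 2.923 down [-0.03   0.045 -0.999] F [  0.4  -0.1 -10. ] op 0.0251 j [ 0.08  0.16 -0.32  1.12  0.05 -1.27]
```

Call:
servo_tool --pt "4 25 0 0 0" --pt "4 20 0 0 0" --pt "2 5 0 0 0" --pt "0 0 0 -0.01 0"

```text
time_s: 10.2
eef_pos: [0.5096, 0.1107, 0.0854]
orientation: [-0.186, -2.125, 2.041]
ft_force: [0.5, -1.0, -10.0]
opening: 0.0248
```

```bash
python3 -c "
from h import *
st()
cv2.imwrite('pics/w5.png',snapshot('wrist')[:,:,::-1])
im=snapshot('top'); cv2.imwrite('pics/t5.png',im[:,:,::-1]);crop(im,130,170,150,100,5,'pics/t5c.png')
im=snapshot('scene'); crop(im,210,90,180,130,4,'pics/s5.png')
"
```

```text
t 10.2 tcp [0.5096 0.1107 0.0854] yaw x 2.92 down [-0.04   0.045 -0.998] F [  0.5  -1.  -10. ] op 0.0248 j [ 0.18  0.19 -0.29  1.12  0.05 -1.16]
```

View pics/w5.png

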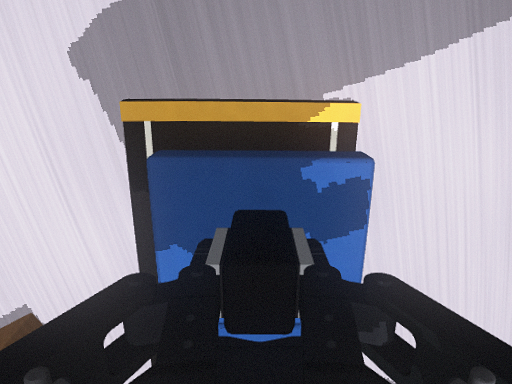

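View pics/t5c.png

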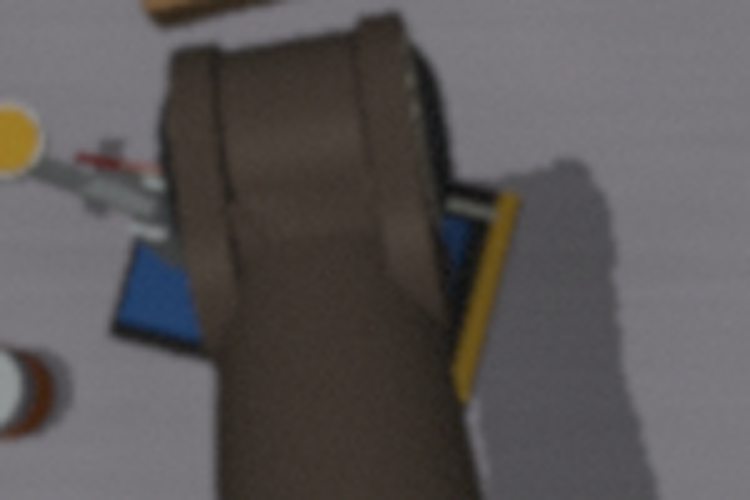

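View pics/s5.png

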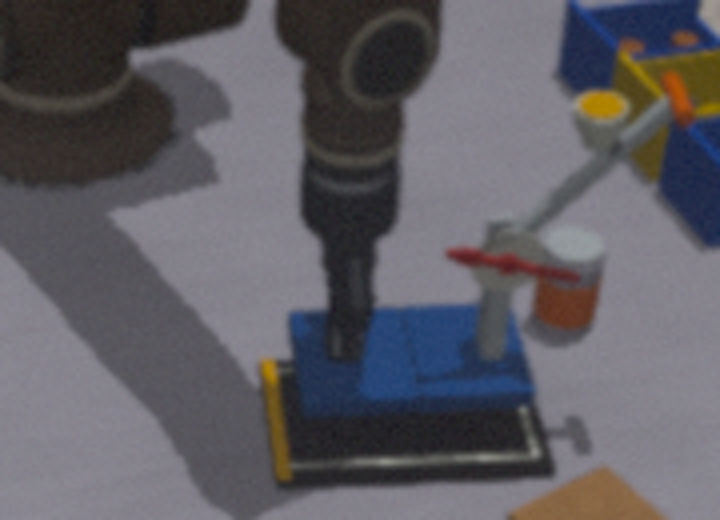

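Wrist view: the pad's front edge runs from (121,100) to (359,102) and the stand is not yet centred. I'll check the pad's pose from these corners.

```bash
python3 - <<'E'
from h import *
st(); c=get_calibration("wrist")
im=cv2.imread("pics/w5.png")
h=cv2.cvtColor(im,cv2.COLOR_BGR2HSV).astype(int)
y=(h[...,0]>15)&(h[...,0]<35)&(h[...,1]>150)&(h[...,2]>60); y[:, :]=y; m,s,_=big(y)
r=cv2.minAreaRect(np.argwhere(m)[:,::-1].astype(np.float32)); print(r,s)
bx=cv2.boxPoints(r); print(bx)
P=plane(c,bx,.012); print(P)
for a,b in (([121,100],[359,102]),):
    Q=plane(c,[a,b],.012); d=Q[1]-Q[0]; n=np.linalg.norm(d); d/=n; x=np.array([d[1],-d[0],0])
    for sx in (x,-x): print(Q.round(4),"len",n,"yaw",np.arctan2(sx[1],sx[0]),"centre",Q.mean(0)-.115*sx)
# stand front edge at base top using tool-fixed geometry
q=bot.sense()
for uv in ([150,156],[373,158]):
    print("base corner", plane(c,[uv],q["eef_pos"][2]-.031+.02))
E
```

```text
t 10.35 tcp [0.5099 0.1092 0.0859] yaw x 2.918 down [-0.039  0.045 -0.998] F [-0.5 -0.5 -7.7] op 0.0248 j [ 0.18  0.18 -0.29  1.12  0.05 -1.16]
((239.48793029785156, 111.26195526123047), (239.05445861816406, 20.484516143798828), 0.2501983046531677) [ 120  101  240   22 4740]
[[119.917114 120.98217 ]
 [120.00656  100.49784 ]
 [359.05875  101.54174 ]
 [358.9693   122.02607 ]]
[[0.58001615 0.04231672 0.012     ]
 [0.57582812 0.03043274 0.012     ]
 [0.43073243 0.06483729 0.012     ]
 [0.43262    0.07764654 0.012     ]]
[[0.5751 0.0303 0.012 ]
 [0.4308 0.0651 0.012 ]] len 0.14846289493894987 yaw 1.334077535875476 centre [ 0.47600269 -0.06408975  0.012     ]
[[0.5751 0.0303 0.012 ]
 [0.4308 0.0651 0.012 ]] len 0.14846289493894987 yaw -1.8075151177143174 centre [0.52994095 0.15949617 0.012     ]
base corner [[0.54842012 0.05882777 0.07494979]]
base corner [[0.44805542 0.08376226 0.07494979]]
```

Call:
servo_tool --pt "2 8 8 0 0" --pt "2 8 8 0 0" --pt "2 8 8 0 0" --pt "2 8 8 0 0" --pt "0 0 0 0 0" --pt "0 -30 -25 0 0" --pt "0 0 0 0 0" --pt "0 0 0 0 0"

```text
time_s: 11.15
eef_pos: [0.5205, 0.112, 0.0975]
orientation: [-0.196, -2.127, 2.04]
ft_force: [0.2, 0.6, -8.5]
opening: 0.0251
```

```bash
python3 -c "
from h import *
st()
"
```

```text
t 11.15 tcp [0.5205 0.112  0.0975] yaw x 2.916 down [-0.034  0.045 -0.998] F [ 0.2  0.6 -8.5] op 0.0251 j [ 0.18  0.19 -0.26  1.15  0.05 -1.16]
```

Call:
servo_tool --pt "30 30 0 0 0" --pt "-30 -30 0 0 0"

```text
time_s: 11.35
eef_pos: [0.5247, 0.1143, 0.0929]
orientation: [-0.19, -2.124, 2.04]
ft_force: [-1.5, -2.7, -7.5]
opening: 0.0249
```

```bash
python3 -c "
from h import *
st()
"
```

```text
t 11.35 tcp [0.5247 0.1143 0.0929] yaw x 2.917 down [-0.039  0.045 -0.998] F [-1.5 -2.7 -7.5] op 0.0249 j [ 0.19  0.21 -0.25  1.14  0.05 -1.16]
```

Call:
servo_tool --pt "-1 -1 10 0 0" --pt "-1 -1 10 0 0" --pt "-1 -1 10 0 0" --pt "-1 -1 10 0 0" --pt "0 0 10 0 0" --pt "0 0 10 0 0" --pt "0 0 5 0 0" --pt "0 0 0 0 0"

```text
time_s: 12.15
eef_pos: [0.5151, 0.1085, 0.161]
orientation: [-0.181, -2.115, 2.042]
ft_force: [0.1, -0.4, -9.3]
opening: 0.0249
```

```bash
python3 -c "
from h import *
st()
"
```

```text
t 12.15 tcp [0.5151 0.1085 0.161 ] yaw x 2.917 down [-0.047  0.04  -0.998] F [ 0.1 -0.4 -9.3] op 0.0249 j [ 0.18  0.17 -0.14  1.3   0.05 -1.17]
```

Call:
servo_tool --pt "0 0 -30 0 0" --pt "0 0 -30 0 0" --pt "0 0 -10 0 0" --pt "0 0 0 0 0"

```text
time_s: 12.55
eef_pos: [0.516, 0.1087, 0.0907]
orientation: [-0.185, -2.118, 2.043]
ft_force: [-0.2, -0.3, -9.1]
opening: 0.0253
```

```bash
python3 -c "
from h import *
st()
"
```

```text
t 12.55 tcp [0.516  0.1087 0.0907] yaw x 2.917 down [-0.044  0.041 -0.998] F [-0.2 -0.3 -9.1] op 0.0253 j [ 0.18  0.2  -0.27  1.14  0.05 -1.17]
```

Call:
servo_tool --pt "1 -2 -14 0 0" --pt "1 -1 -14 -0.01 0" --pt "0 0 -8 0 0" --pt "0 0 -4 0 0" --pt "0 0 -2 0 0"

```text
time_s: 13.05
eef_pos: [0.5197, 0.1057, 0.0478]
orientation: [-0.2, -2.115, 2.037]
ft_force: [-0.8, -0.7, -6.8]
opening: 0.025
```

```bash
python3 -c "
from h import *
st()
cv2.imwrite('pics/w6.png',snapshot('wrist')[:,:,::-1])
"
```

```text
t 13.05 tcp [0.5197 0.1057 0.0478] yaw x 2.906 down [-0.04   0.042 -0.998] F [-0.8 -0.7 -6.8] op 0.025 j [ 0.17  0.23 -0.33  1.05  0.05 -1.16]
```

View pics/w6.png

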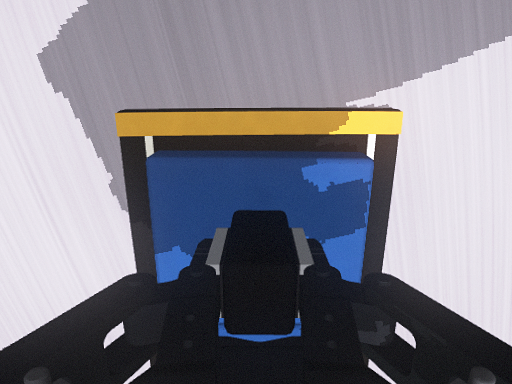

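The stand is centred and parallel: side gaps are 28 and 26 px and the white outline shows evenly on both sides. I'll go down the last 2–3 mm and release.

Call:
servo_tool --pt "0 0 -2 0 0" --pt "0 0 -2 0 0" --pt "0 0 0 0 0"

```text
time_s: 13.4
eef_pos: [0.5203, 0.1061, 0.0485]
orientation: [-0.203, -2.117, 2.037]
ft_force: [0.1, 0.4, -8.8]
opening: 0.0251
```

```bash
python3 -c "
from h import *
st()
"
```

```text
t 13.4 tcp [0.5203 0.1061 0.0485] yaw x 2.906 down [-0.036  0.043 -0.998] F [ 0.1  0.4 -8.8] op 0.0251 j [ 0.17  0.22 -0.33  1.04  0.05 -1.16]
```

Call:
servo_tool --pt "-1 0 -5 0 0" --pt "-1 0 -5 0 0"

```text
time_s: 13.6
eef_pos: [0.5203, 0.107, 0.0465]
orientation: [-0.213, -2.124, 2.037]
ft_force: [-19.8, -3.8, 40.1]
opening: 0.0246
```

```bash
python3 -c "
from h import *
st()
"
```

```text
t 13.6 tcp [0.5203 0.107  0.0465] yaw x 2.905 down [-0.028  0.045 -0.999] F [-19.8  -3.8  40.1] op 0.0246 j [ 0.18  0.22 -0.34  1.03  0.05 -1.16]
```

Call:
servo_tool --pt "0 0 1 0 0" --pt "0 0 0 0 0.5" --pt "0 0 0 0 1" --pt "0 0 0 0 1" --pt "0 0 0 0 1" --pt "0 0 0 0 1" --pt "0 0 0 0 1" --force 20

```text
time_s: 14.3
eef_pos: [0.5251, 0.1087, 0.052]
orientation: [-0.224, -2.135, 2.036]
ft_force: [-0.5, 0.6, -0.0]
opening: 0.0853
```

```bash
python3 -c "
from h import *
st()
cv2.imwrite('pics/w7.png',snapshot('wrist')[:,:,::-1])
"
```

```text
t 14.3 tcp [0.5251 0.1087 0.052 ] yaw x 2.906 down [-0.017  0.05  -0.999] F [-0.5  0.6 -0. ] op 0.0853 j [ 0.18  0.21 -0.33  1.03  0.05 -1.16]
```

View pics/w7.png

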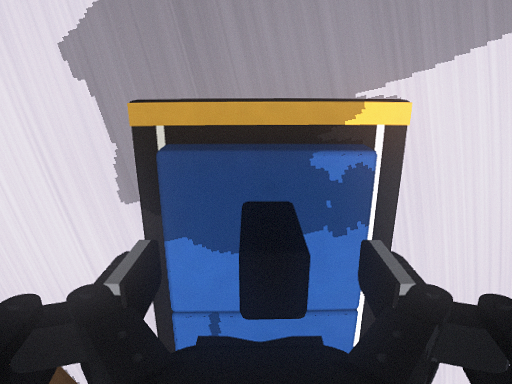

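Call:
servo_tool --pt "0 0 20 0 1" --pt "0 0 30 0 1" --pt "0 0 40 0 1" --pt "0 0 40 0 1" --pt "0 0 40 0 1" --pt "0 0 40 0 1" --pt "0 0 40 0 1" --pt "0 0 40 0 1" --pt "0 0 40 0 1" --pt "0 0 20 0 1" --pt "0 0 0 0 1"

```text
time_s: 15.45
eef_pos: [0.5187, 0.1077, 0.412]
orientation: [-0.216, -2.131, 2.034]
ft_force: [-0.2, 0.7, -0.6]
opening: 0.0852
```

```bash
python3 -c "
from h import *
st()
im=snapshot('wrist');cv2.imwrite('pics/w8.png',im[:,:,::-1])
np.save('cw8.npy',get_calibration('wrist'),allow_pickle=True)
im=snapshot('scene'); cv2.imwrite('pics/s8f.png',im[:,:,::-1]);crop(im,250,90,130,130,5,'pics/s8.png')
im=snapshot('top'); cv2.imwrite('pics/t8f.png',im[:,:,::-1]); crop(im,130,170,150,100,5,'pics/t8.png')
"
```

```text
t 15.45 tcp [0.5187 0.1077 0.412 ] yaw x 2.906 down [-0.024  0.049 -0.999] F [-0.2  0.7 -0.6] op 0.0852 j [ 0.18  0.23  0.49  1.85  0.05 -1.16]
```

View pics/w8.png

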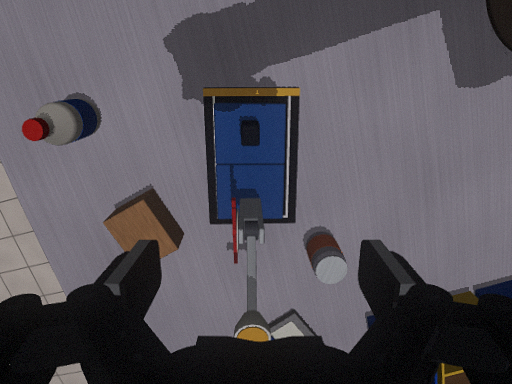

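View pics/s8.png

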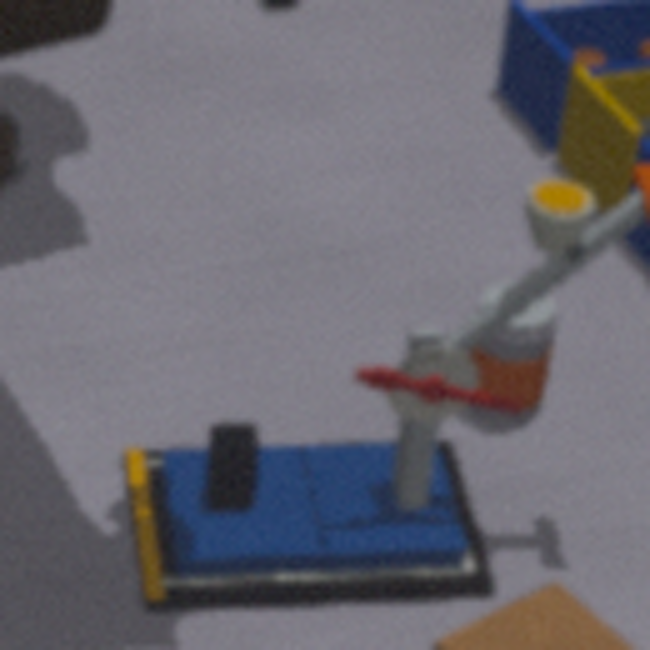

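View pics/t8.png

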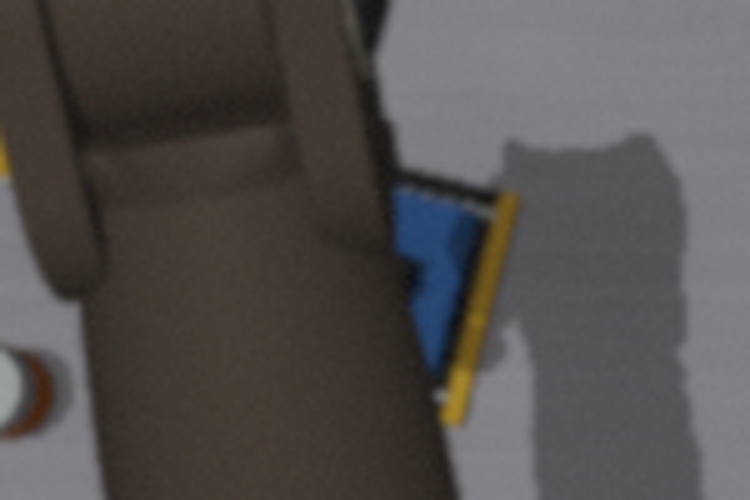

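Wrist view: the base (cols 214–287, rows 100–222) sits evenly inside the white outline. Scene view: the needle runs about (322,165)–(355,172), and the knob is near (380,125). Next I'll work out the stand pose, needle angle and knob position.

```bash
python3 - <<'E'
from h import *
cw=np.load('cw8.npy',allow_pickle=True).item(); cs=get_calibration("scene")
w=cv2.imread("pics/w8.png"); s=cv2.imread("pics/s8f.png")
hw=cv2.cvtColor(w,cv2.COLOR_BGR2HSV).astype(int); hs=cv2.cvtColor(s,cv2.COLOR_BGR2HSV).astype(int)
b=(hw[...,0]>95)&(hw[...,0]<125)&(hw[...,1]>140); b[:80]=0;b[235:]=0;b[:,:195]=0;b[:,310:]=0
m,_,_=big(b); r=cv2.minAreaRect(np.argwhere(m)[:,::-1].astype(np.float32)); bx=cv2.boxPoints(r)
P=plane(cw,bx,.032); print("base",r,P.round(4),[np.linalg.norm(P[i]-P[i-1]).round(4) for i in range(4)]); f=P.mean(0)
print("foot",f, "yaws",[float(np.arctan2(*(P[i]-P[i-1])[[1,0]])) for i in range(4)])
yaw=-1.806
for i in range(4):
    d=P[i]-P[i-1]
    if np.linalg.norm(d)>.15:
        a=np.arctan2(d[1],d[0]); a=a if a<0 else a-np.pi; print("long edge yaw",a)
for (f,yaw) in ((f[:2],-1.806),(np.array([.530,.159]),-1.806)):
    ex=np.array([np.cos(yaw),np.sin(yaw),0]); ey=np.array([-ex[1],ex[0],0]); F=np.r_[f,.012]
    def cut(c,uv,y):
        o,d=ray(c,uv); k=((F+y*ey-o)@ey)/(d@ey); X=o+d*k[:,None]-F; return np.c_[X@ex,X[:,2]]
    red=((hs[...,0]<6)|(hs[...,0]>173))&(hs[...,1]>150)&(hs[...,2]>60); red[:150]=0; red[185:]=0; red[:,:315]=0; red[:,360:]=0
    m,st_,c=big(red); p=np.argwhere(m)[:,::-1].astype(float)
    vx,vy,x0,y0=cv2.fitLine(p.astype(np.float32),cv2.DIST_L2,0,.01,.01).ravel(); t=(p-[x0,y0])@[vx,vy]
    e=[[x0+vx*t.min(),y0+vy*t.min()],[x0+vx*t.max(),y0+vy*t.max()]]
    Q=cut(cs,e,.0225); d=Q[0]-Q[1]; print("needle px",e,"stand xz",Q.round(4),"len",np.hypot(*d),"angle",np.arctan2(d[1],d[0]))
    og=(hs[...,0]>5)&(hs[...,0]<14)&(hs[...,1]>170)&(hs[...,2]>120); og[:105]=0;og[160:]=0;og[:,:370]=0;og[:,395:]=0
    m,sk,ck=big(og); K=cut(cs,[ck],0.)[0]; dk=K-[-.065,.125]; print("knob px",sk,ck,"xz",K,"r",np.hypot(*dk),"theta",np.arctan2(dk[1],dk[0]))
    print("knob world",(F+ex*K[0]+[0,0,K[1]]).round(4))
crop(s[:,:,::-1],290,100,110,90,6,"pics/s8k.png")
E
```

```text
base ((249.5, 160.0), (116.0, 71.0), 90.0) [[0.5615 0.0562 0.032 ]
 [0.4578 0.0815 0.032 ]
 [0.4979 0.2668 0.032 ]
 [0.6128 0.2373 0.032 ]] [np.float64(0.1882), np.float64(0.1067), np.float64(0.1896), np.float64(0.1186)]
foot [0.53249095 0.16046852 0.032     ] yaws [-1.8466500784261268, 2.9024394306917314, 1.3580235078804586, -0.2508906896706982]
long edge yaw -1.8466500784261268
long edge yaw -1.7835691457093346
needle px [[np.float64(344.12404297731035), np.float64(168.36676314631237)], [np.float64(348.16487620452284), np.float64(169.15831077602198)]] stand xz [[-0.0932  0.1209]
 [-0.1068  0.1171]] len 0.014081312078866618 angle 0.26831279996491997
knob px [377 123   7  10  35] [379.94285714 127.31428571] xz [-0.19246419  0.25845512] r 0.1845464406296349 theta 2.333237684998297
knob world [0.5773 0.3476 0.2705]
needle px [[np.float64(344.12404297731035), np.float64(168.36676314631237)], [np.float64(348.16487620452284), np.float64(169.15831077602198)]] stand xz [[-0.0959  0.1192]
 [-0.1095  0.1154]] len 0.014107287383378641 angle 0.2683127999649294
knob px [377 123   7  10  35] [379.94285714 127.31428571] xz [-0.19528663  0.2570567 ] r 0.18550896739578476 theta 2.349447448261343
knob world [0.5755 0.3489 0.2691]
```

View pics/s8k.png

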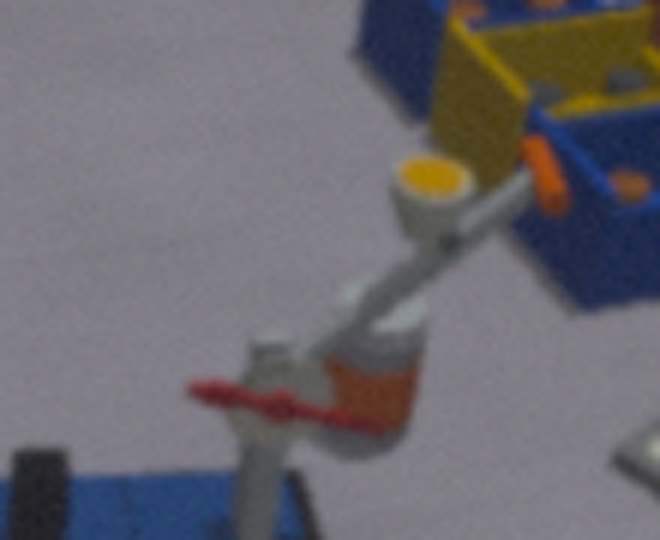

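```bash
python3 - <<'E'
from h import *
cs=get_calibration("scene")
def go(name,f,yaw,z,box,lab,knob):
    s=cv2.imread(name); hs=cv2.cvtColor(s,cv2.COLOR_BGR2HSV).astype(int); B,G,Rr=[s[...,i].astype(int) for i in range(3)]
    ex=np.array([np.cos(yaw),np.sin(yaw),0]); ey=np.array([-ex[1],ex[0],0]); F=np.r_[f,z]
    def cut(uv,y):
        o,d=ray(cs,uv); k=((F+y*ey-o)@ey)/(d@ey); X=o+d*k[:,None]-F; return np.c_[X@ex,X[:,2]]
    x0,x1,y0,y1=box
    red=(Rr-G>40)&(np.abs(G-B)<28); r2=np.zeros_like(red); r2[y0:y1,x0:x1]=red[y0:y1,x0:x1]
    m,st_,c=big(r2); p=np.argwhere(m)[:,::-1].astype(np.float32)
    Q=cut(p,.0245); 
    vx,vy,cx,cy=cv2.fitLine(Q.astype(np.float32)*1000,cv2.DIST_HUBER,0,.01,.01).ravel()
    if vx<0: vx,vy=-vx,-vy
    t=(Q*1000-[cx,cy])@[vx,vy]
    print(lab,st_,"fit angle",np.arctan2(vy,vx),"ends",(np.array([cx,cy])+t.max()*np.array([vx,vy])),(np.array([cx,cy])+t.min()*np.array([vx,vy])))
    H=cut([knob],0.)[0]; d=H-[-.065,.125]; print(" knob",H,np.hypot(*d),np.arctan2(d[1],d[0]))
    return cut
c=go("pics/scene0.png",[.4968,-.287],-1.445,0,(174,216,178,192),"init",[226.3,133.8])
Q=c([[177.7,185.8],[212.9,184.2]],.0245);d=Q[0]-Q[1];print(Q,np.hypot(*d),np.arctan2(d[1],d[0]))
c=go("pics/s8f.png",[.5315,.160],-1.807,.012,(318,358,160,176),"now",[380.3,128.8])
Q=c([[321.6,164.8],[353.6,170.9]],.0245);d=Q[0]-Q[1];print(Q,np.hypot(*d),np.arctan2(d[1],d[0]))
E
```

```text
init [178 182  35   5  78] fit angle 0.29127407 ends [-15.30368297 143.80589513] [-120.24284599  112.34504651]
 knob [-0.18355614  0.26416511] 0.18281817907348522 2.2763981632832166
[[-0.0140605   0.14106   ]
 [-0.12365505  0.10932954]] 0.11409551889272197 0.2818200537314291
now [322 163  36   9 129] fit angle 0.1729211 ends [-20.19084207 139.10111523] [-132.31632486  119.51666301]
 knob [-0.19548832  0.25255265] 0.1824743299189735 2.367570774606732
[[-0.01974035  0.13892655]
 [-0.12584767  0.1103451 ]] 0.1098893240815039 0.2631185403390332
```

Needle angle comes out at 0.28 rad, seen against a clear background in the first picture. The knob is about 183 mm from the hinge at 2.28 rad, near (0.574, 0.337, 0.274). I'll move above it.

Call:
servo_tool --pt "6 25 -5 0 1" --pt "7 30 -8 0 1" --pt "7 30 -8 0 1" --pt "7 30 -8 0 1" --pt "7 30 -8 0 1" --pt "7 30 -8 0 1" --pt "7 30 -8 0 1" --pt "4 15 -4 0 1" --pt "0 0 0 0 1"

```text
time_s: 16.5
eef_pos: [0.5677, 0.3333, 0.3309]
orientation: [-0.19, -2.099, 2.037]
ft_force: [-0.5, -0.8, -0.3]
opening: 0.0852
```

```bash
python3 - <<'E'
from h import *
q=st()
c=get_calibration("wrist");im=snapshot('wrist');cv2.imwrite('pics/w9.png',im[:,:,::-1])
f=np.array([.5315,.160,.012]);yaw=-1.807;ex=np.array([np.cos(yaw),np.sin(yaw),0]);ey=np.array([-ex[1],ex[0],0])
for th in (2.2,2.28,2.36):
    k=f+ex*(-.065+.18*np.cos(th))+[0,0,.125+.18*np.sin(th)]; print(th,k.round(4),proj(c,[k,k+.025*ey,k-.025*ey]).round(1).tolist())
E
```

```text
t 16.5 tcp [0.5677 0.3333 0.3309] yaw x 2.902 down [-0.053  0.036 -0.998] F [-0.5 -0.8 -0.3] op 0.0852 j [ 0.51  0.47  0.64  1.77  0.06 -0.83]
2.2 [0.5715 0.3262 0.2825] [[244.4, 199.7], [202.1, 200.7], [286.2, 198.7]]
2.28 [0.5741 0.3372 0.2736] [[244.4, 212.0], [204.5, 213.0], [283.9, 211.0]]
2.36 [0.5766 0.3474 0.2638] [[244.4, 221.5], [206.8, 222.4], [281.7, 220.5]]
```

View pics/w9.png

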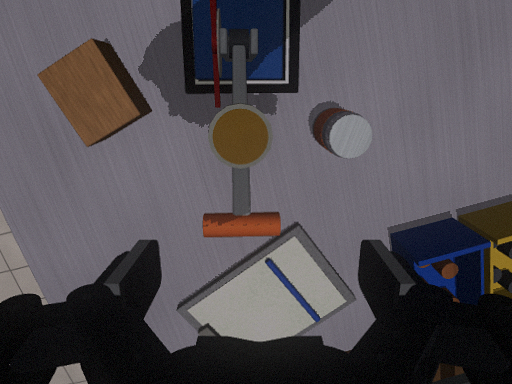

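```bash
python3 - <<'E'
from h import *
c=get_calibration("wrist");cs=get_calibration("scene")
im=cv2.imread('pics/w9.png');h=cv2.cvtColor(im,cv2.COLOR_BGR2HSV).astype(int)
o=(h[...,0]>3)&(h[...,0]<14)&(h[...,1]>150);o[:200]=0;o[245:]=0;o[:,:195]=0;o[:,295:]=0
m,s,k=big(o);print(s,k)
s8=snapshot("scene");cv2.imwrite("pics/s9.png",s8[:,:,::-1]);h=cv2.cvtColor(s8,cv2.COLOR_RGB2HSV).astype(int)
o=(h[...,0]>3)&(h[...,0]<16)&(h[...,1]>150);o[:110]=0;o[145:]=0;o[:,:370]=0;o[:,392:]=0
m,s,k2=big(o);print(s,k2)
f=np.array([.5315,.160,.012]);yaw=-1.807;ex=np.array([np.cos(yaw),np.sin(yaw),0]);ey=np.array([-ex[1],ex[0],0])
for kk in (k2,[380.3,128.8]):
    P=tri([c,cs],[k,kk]);d=P-f; a=[d@ex+.065,d[2]-.125];print(P.round(4),"y",d@ey,np.hypot(*a),np.arctan2(a[1],a[0]),proj(cs,[P]),proj(c,[P]))
crop(s8,330,90,80,60,8,"pics/s9c.png")
E
```

```text
[ 203  213   77   24 1651] [241.15263477 224.79709267]
[376 123   8  12  52] [380.         128.03846154]
[0.579  0.3468 0.2689] y 0.0024326234596383795 0.18353390323441907 2.3400861553893337 [[379.8569942  128.08151513]] [[241.1050389 225.4860914]]
[0.5793 0.348  0.266 ] y 0.002441569220172057 0.1824507479375018 2.3561255807239814 [[380.12356458 128.85304221]] [[241.09450351 225.63638877]]
```

View pics/s9c.png

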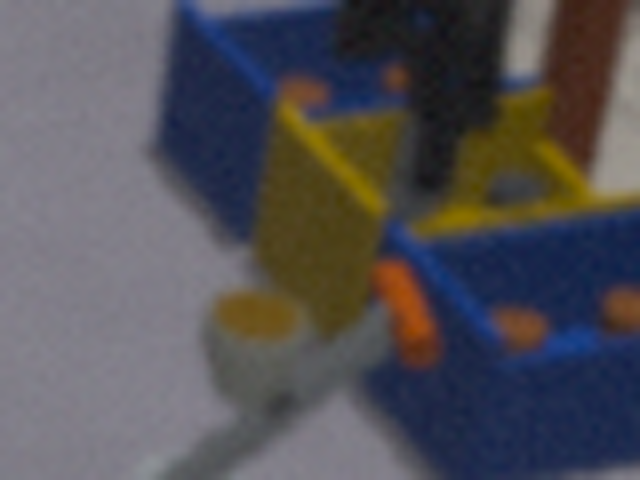

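Call:
servo_tool --pt "5 5 -10 0 1" --pt "3 5 -15 0.0 1" --pt "2 4 -15 0 1" --pt "0 0 -15 0 1" --pt "0 0 0 0 1"

```text
time_s: 17.1
eef_pos: [0.5798, 0.3401, 0.2788]
orientation: [-0.208, -2.101, 2.032]
ft_force: [0.7, -0.8, 0.6]
opening: 0.0852
```

```bash
python3 - <<'E'
from h import *
q=st()
c=get_calibration("wrist");im=snapshot('wrist');cv2.imwrite('pics/w10.png',im[:,:,::-1])
print(proj(c,[[.579,.347,.268]]))
im=snapshot("scene");crop(im,330,80,80,70,8,"pics/s10.png")
E
```

```text
t 17.1 tcp [0.5798 0.3401 0.2788] yaw x 2.893 down [-0.045  0.039 -0.998] F [ 0.7 -0.8  0.6] op 0.0852 j [ 0.51  0.46  0.5   1.64  0.06 -0.82]
[[262.02217889 247.21996646]]
```

View pics/w10.png

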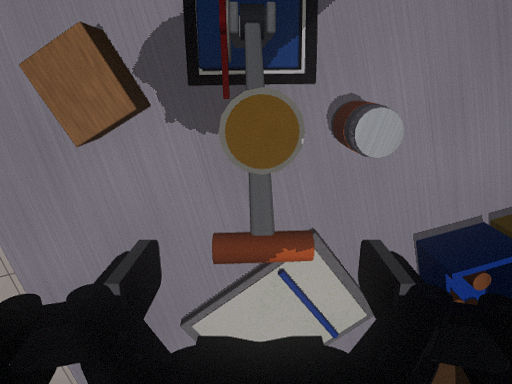

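View pics/s10.png

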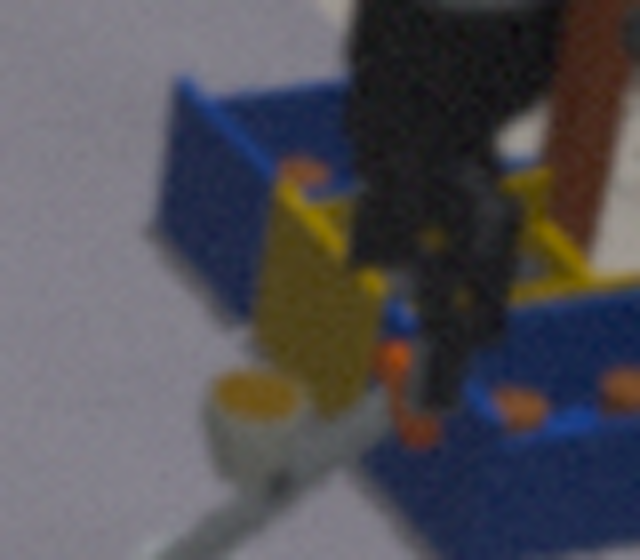

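Knob appears at (263,247) against a prediction of (262,247), so its position is confirmed. I'll descend the rest and pinch lightly.

Call:
servo_tool --pt "0 3 -12 0.01 1" --pt "-1 3 -12 0 1" --pt "0 1 -7 0 1" --pt "0 0 0 0 1"

```text
time_s: 17.6
eef_pos: [0.5802, 0.3467, 0.2533]
orientation: [-0.207, -2.115, 2.034]
ft_force: [0.6, 0.5, -1.3]
opening: 0.0854
```

```bash
python3 - <<'E'
from h import *
q=st()
c=get_calibration("wrist");im=snapshot('wrist');cv2.imwrite('pics/w11.png',im[:,:,::-1])
E
```

```text
t 17.6 tcp [0.5802 0.3467 0.2533] yaw x 2.901 down [-0.037  0.043 -0.998] F [ 0.6  0.5 -1.3] op 0.0854 j [ 0.51  0.44  0.43  1.57  0.06 -0.82]
```

View pics/w11.png

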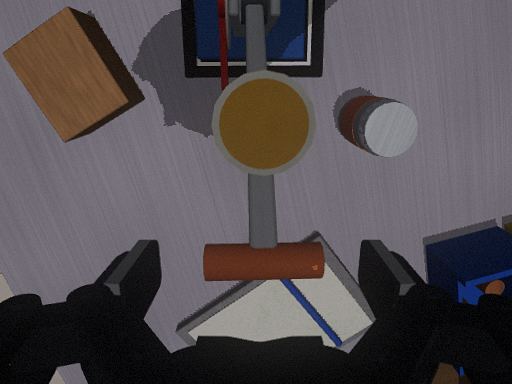

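Call:
servo_tool --pt "-2 1 -6 0 1" --pt "-1 0 -3 0 1" --pt "0 0 0 0 0.75" --pt "0 0 0 0 0.62" --pt "0 0 0 0 0.6" --pt "0 0 0 0 0.6" --force 20

```text
time_s: 18.25
eef_pos: [0.5776, 0.3479, 0.2458]
orientation: [-0.211, -2.118, 2.033]
ft_force: [-0.2, -0.6, -0.6]
opening: 0.0515
```

```bash
python3 - <<'E'
from h import *
q=st()
c=get_calibration("wrist");im=snapshot('wrist');cv2.imwrite('pics/w12.png',im[:,:,::-1])
E
```

```text
t 18.25 tcp [0.5776 0.3479 0.2458] yaw x 2.901 down [-0.034  0.045 -0.998] F [-0.2 -0.6 -0.6] op 0.0515 j [ 0.52  0.43  0.4   1.54  0.06 -0.81]
```

View pics/w12.png

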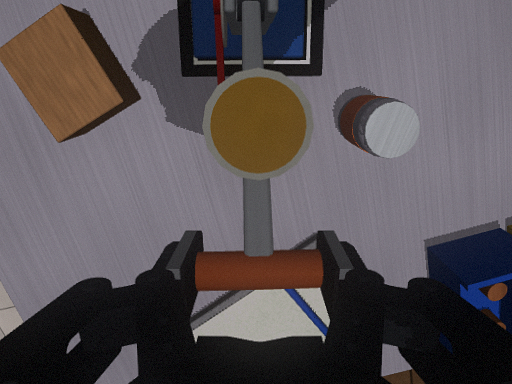

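```bash
cat > arc.py <<'E'
from h import *
import sys
# theta list -> TCP deltas from current, with tcp start T0 at th0
yaw=-1.807; ex=np.array([np.cos(yaw),np.sin(yaw),0])
H=np.array([.549,.226,.137])
def k(th): return H+.18*(np.cos(th)*ex+np.array([0,0,np.sin(th)]))
def plan(off,ths):
    p=bot.sense()["eef_pos"]; a=p-off-H; r=np.hypot(a@ex,a[2]); print("now th",np.arctan2(a[2],a@ex),"r",r)
    for t in ths:
        w=k(t)+off; print(round(t,3),((w-p)*1000).round(1)); p=w
E
python3 - <<'E'
from arc import *
off=np.array([.5776,.3479,.2458])-k(2.325); print(k(2.325),off)
plan(off,np.arange(2.325,.2,-.075))
E
```

```text
[0.57784157 0.34582536 0.26818706] [-0.00024157  0.00207464 -0.02238706]
now th 2.325101400066568 r 0.18001095482442186
2.325 [ 0. -0.  0.]
2.25 [-2.4 -9.9  8.9]
2.175 [ -2.5 -10.5   8.1]
2.1 [ -2.7 -11.1   7.2]
2.025 [ -2.8 -11.6   6.4]
1.95 [ -2.9 -12.    5.5]
1.875 [ -3.  -12.4   4.5]
1.8 [ -3.  -12.7   3.6]
1.725 [ -3.1 -12.9   2.6]
1.65 [ -3.1 -13.    1.6]
1.575 [ -3.2 -13.1   0.6]
1.5 [ -3.2 -13.1  -0.4]
1.425 [ -3.1 -13.   -1.5]
1.35 [ -3.1 -12.9  -2.5]
1.275 [ -3.1 -12.7  -3.4]
1.2 [ -3.  -12.4  -4.4]
1.125 [ -2.9 -12.   -5.4]
1.05 [ -2.8 -11.6  -6.3]
0.975 [ -2.7 -11.1  -7.1]
0.9 [ -2.5 -10.6  -8. ]
0.825 [ -2.4 -10.   -8.8]
0.75 [-2.2 -9.3 -9.5]
0.675 [ -2.1  -8.6 -10.2]
0.6 [ -1.9  -7.8 -10.8]
0.525 [ -1.7  -7.  -11.4]
0.45 [ -1.5  -6.1 -11.9]
0.375 [ -1.3  -5.3 -12.4]
0.3 [ -1.   -4.3 -12.7]
0.225 [ -0.8  -3.4 -13. ]
```

Call:
servo_tool --pt "0 0 0 0 0.5" --pt "0 0 0 0 0.3" --pt "0 0 0 0 0.3" --force 20

```text
time_s: 18.6
eef_pos: [0.5777, 0.348, 0.2459]
orientation: [-0.211, -2.118, 2.034]
ft_force: [-0.3, 0.1, 0.3]
opening: 0.0495
```

```bash
python3 -c "
from h import *
st()"
```

```text
t 18.6 tcp [0.5777 0.348  0.2459] yaw x 2.901 down [-0.034  0.045 -0.998] F [-0.3  0.1  0.3] op 0.0495 j [ 0.52  0.43  0.4   1.54  0.06 -0.81]
```

Call:
servo_tool --pt "-2 -10 9 0 0.3" --pt "-2 -10 8 0 0.3" --pt "-3 -11 7 0 0.3"

```text
time_s: 18.9
eef_pos: [0.5703, 0.3183, 0.2699]
orientation: [-0.206, -2.122, 2.032]
ft_force: [1.3, 1.7, -1.0]
opening: 0.0498
```

```bash
python3 - <<'E'
from arc import *
st()
off=np.array([-.0002,.0021,-.0224])
plan(off,[2.1,2.025,1.95,1.875])
E
```

```text
t 18.9 tcp [0.5703 0.3183 0.2699] yaw x 2.904 down [-0.035  0.048 -0.998] F [ 1.3  1.7 -1. ] op 0.0498 j [ 0.48  0.4   0.4   1.58  0.06 -0.85]
now th 2.1090362695030294 r 0.18091549207525948
2.1 [-0.2 -1.9  0. ]
2.025 [ -2.8 -11.6   6.4]
1.95 [ -2.9 -12.    5.5]
1.875 [ -3.  -12.4   4.5]
```

Call:
servo_tool --pt "-3 -13 6 0 0.3" --pt "-3 -12 5 0 0.3" --pt "-3 -13 5 0 0.3" --pt "-3 -13 4 0 0.3"

```text
time_s: 19.3
eef_pos: [0.5571, 0.263, 0.2933]
orientation: [-0.208, -2.125, 2.03]
ft_force: [0.1, 1.6, -1.2]
opening: 0.0498
```

```bash
python3 - <<'E'
from arc import *
st()
off=np.array([-.0002,.0021,-.0224])
plan(off,[1.725,1.65,1.575,1.5,1.425])
cv2.imwrite('pics/w13.png',snapshot('wrist')[:,:,::-1])
E
```

```text
t 19.3 tcp [0.5571 0.263  0.2933] yaw x 2.904 down [-0.033  0.049 -0.998] F [ 0.1  1.6 -1.2] op 0.0498 j [ 0.41  0.33  0.35  1.6   0.06 -0.92]
now th 1.76907979636732 r 0.18229514579368108
1.725 [-1.8 -8.1 -0.9]
1.65 [ -3.1 -13.    1.6]
1.575 [ -3.2 -13.1   0.6]
1.5 [ -3.2 -13.1  -0.4]
1.425 [ -3.1 -13.   -1.5]
```

View pics/w13.png

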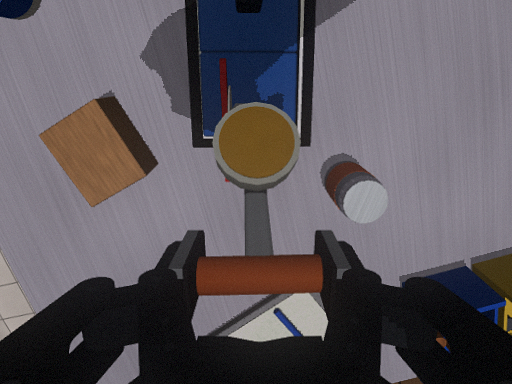

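Wrist view: the knob is held at (258,275) and the stand is still centred inside the outline (base columns 199–299). Continuing.

Call:
servo_tool --pt "-2 -8 -1 0 0.3" --pt "-3 -13 1 0 0.3" --pt "-3 -13 0 0 0.3" --pt "-3 -13 0 0 0.3" --pt "-3 -13 -2 0 0.3"

```text
time_s: 19.85
eef_pos: [0.5416, 0.198, 0.2944]
orientation: [-0.212, -2.129, 2.027]
ft_force: [-0.2, 1.4, 2.8]
opening: 0.0497
```

```bash
python3 - <<'E'
from arc import *
st()
off=np.array([-.0002,.0021,-.0224])
plan(off,[1.35,1.275,1.2,1.125,1.05])
E
```

```text
t 19.85 tcp [0.5416 0.198  0.2944] yaw x 2.904 down [-0.03   0.053 -0.998] F [-0.2  1.4  2.8] op 0.0497 j [ 0.32  0.25  0.25  1.58  0.06 -1.01]
now th 1.4005721685413306 r 0.18248117751650353
1.35 [-2.1 -8.3 -4.2]
1.275 [ -3.1 -12.7  -3.4]
1.2 [ -3.  -12.4  -4.4]
1.125 [ -2.9 -12.   -5.4]
1.05 [ -2.8 -11.6  -6.3]
```

Call:
servo_tool --pt "-2 -10 -3 0 0.3" --pt "-3 -12 -4 0 0.3" --pt "-3 -12 -5 0 0.3" --pt "-3 -12 -6 0 0.3"

```text
time_s: 20.25
eef_pos: [0.529, 0.1466, 0.2774]
orientation: [-0.215, -2.129, 2.028]
ft_force: [0.5, 1.4, 0.9]
opening: 0.0498
```

```bash
python3 - <<'E'
from arc import *
st()
off=np.array([-.0002,.0021,-.0224])
plan(off,[1.05,.975,.9,.825,.75])
im=snapshot("scene");crop(im,250,60,130,160,4.5,"pics/s14.png")
E
```

```text
t 20.25 tcp [0.529  0.1466 0.2774] yaw x 2.902 down [-0.028  0.052 -0.998] F [0.5 1.4 0.9] op 0.0498 j [ 0.24  0.19  0.14  1.53  0.06 -1.09]
now th 1.095130676564772 r 0.1831272372454205
1.05 [-1.1 -5.6 -6.7]
0.975 [ -2.7 -11.1  -7.1]
0.9 [ -2.5 -10.6  -8. ]
0.825 [ -2.4 -10.   -8.8]
0.75 [-2.2 -9.3 -9.5]
```

View pics/s14.png

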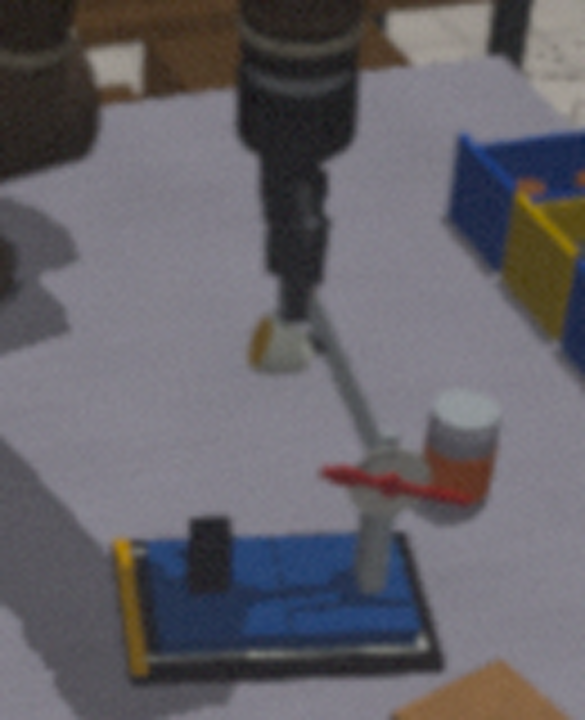

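Forces stay at 1–2 N, and the fit suggests the hinge is about 2.5 mm further forward and up. I'll use that from here.

Call:
servo_tool --pt "-2 -8 -5 0 0.3" --pt "-3 -11 -7 0 0.3" --pt "-2 -11 -8 0 0.3" --pt "-2 -10 -9 0 0.3"

```text
time_s: 20.7
eef_pos: [0.5184, 0.1016, 0.2454]
orientation: [-0.215, -2.125, 2.029]
ft_force: [-1.7, 1.0, 0.9]
opening: 0.0493
```

```bash
sed -i 's/^H=.*/H=np.array([.549,.226,.137])+.0025*ex+np.array([0,0,.0024])/' arc.py; python3 - <<'E'
from arc import *
st()
off=np.array([-.0002,.0021,-.0224])
plan(off,[.75,.675,.6,.525,.45,.39,.34,.3,.28])
E
```

```text
t 20.7 tcp [0.5184 0.1016 0.2454] yaw x 2.901 down [-0.03   0.049 -0.998] F [-1.7  1.   0.9] op 0.0493 j [ 0.16  0.15  0.02  1.46  0.05 -1.17]
now th 0.7881775187640397 r 0.18102603003970422
0.75 [-1.  -3.9 -5.7]
0.675 [ -2.1  -8.6 -10.2]
0.6 [ -1.9  -7.8 -10.8]
0.525 [ -1.7  -7.  -11.4]
0.45 [ -1.5  -6.1 -11.9]
0.39 [-1.  -4.3 -9.9]
0.34 [-0.8 -3.1 -8.4]
0.3 [-0.5 -2.2 -6.8]
0.28 [-0.2 -1.  -3.4]
```

Call:
servo_tool --pt "-1 -6 -8 0 0.3" --pt "-2 -8 -10 0 0.3" --pt "-2 -8 -11 0 0.3" --pt "-1 -7 -11 0 0.3"

```text
time_s: 21.1
eef_pos: [0.5099, 0.0684, 0.2013]
orientation: [-0.213, -2.12, 2.03]
ft_force: [-1.6, 2.0, 0.1]
opening: 0.0494
```

```bash
python3 - <<'E'
from arc import *
st()
off=np.array([-.0002,.0021,-.0224])
plan(off,[.45,.39,.34,.3,.28])
cv2.imwrite('pics/w15.png',snapshot('wrist')[:,:,::-1])
im=snapshot("scene");crop(im,250,60,130,160,4.5,"pics/s15.png")
E
```

```text
t 21.1 tcp [0.5099 0.0684 0.2013] yaw x 2.9 down [-0.033  0.047 -0.998] F [-1.6  2.   0.1] op 0.0494 j [ 0.1   0.13 -0.1   1.37  0.05 -1.22]
now th 0.4803835779762346 r 0.18247318373684532
0.45 [ 0.4 -0.4 -6. ]
0.39 [-1.  -4.3 -9.9]
0.34 [-0.8 -3.1 -8.4]
0.3 [-0.5 -2.2 -6.8]
0.28 [-0.2 -1.  -3.4]
```

View pics/s15.png

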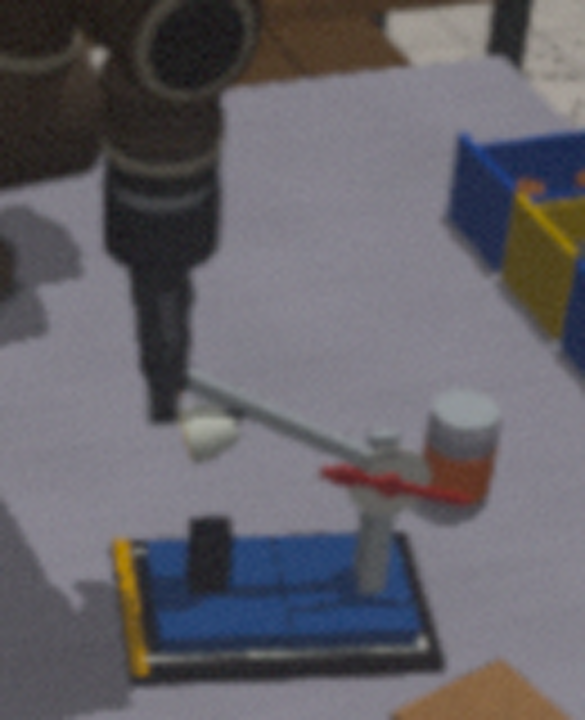

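View pics/w15.png

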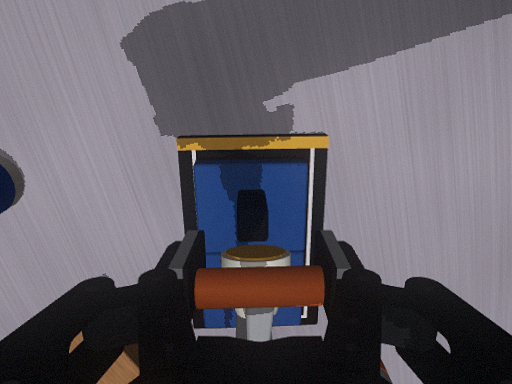

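Scene view: the arm (from about (185,375) to (365,460) in the crop) is still steeper than the needle (320,472)–(475,497). The stand remains inside its outline. I'll continue in small steps.

Call:
servo_tool --pt "0 -1 -8 0 0.3" --pt "-1 -4 -9 0 0.3" --pt "-1 -3 -8 0 0.3" --pt "0 -2 -6 0 0.3" --pt "0 0 0 0 0.3"

```text
time_s: 21.7
eef_pos: [0.5063, 0.0553, 0.168]
orientation: [-0.211, -2.11, 2.035]
ft_force: [-0.3, -0.6, -0.2]
opening: 0.0492
```

```bash
python3 - <<'E'
from arc import *
st()
off=np.array([-.0002,.0021,-.0224])
plan(off,[.28])
im=snapshot("scene");cv2.imwrite('pics/s16f.png',im[:,:,::-1]);crop(im,270,120,110,90,7,"pics/s16.png")
E
```

```text
t 21.7 tcp [0.5063 0.0553 0.168 ] yaw x 2.898 down [-0.037  0.041 -0.998] F [-0.3 -0.6 -0.2] op 0.0492 j [ 0.08  0.13 -0.17  1.3   0.04 -1.24]
now th 0.2827437509449741 r 0.1826648242392391
0.28 [ 1.4  2.2 -1.2]
```

View pics/s16.png

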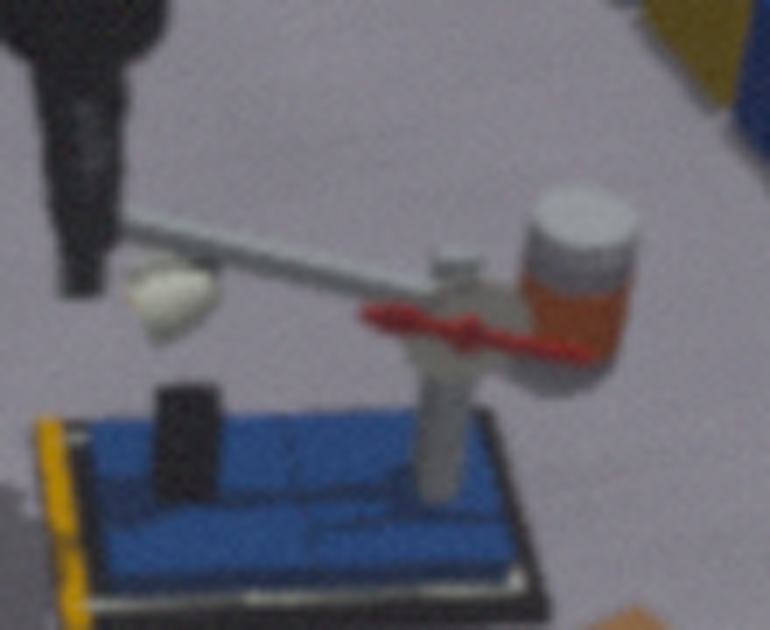

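```bash
python3 - <<'E'
from h import *
cs=get_calibration("scene")
def cutter(f,yaw):
    ex=np.array([np.cos(yaw),np.sin(yaw),0]); ey=np.array([-ex[1],ex[0],0]); F=np.r_[f,.012]
    def cut(uv,y):
        o,d=ray(cs,uv); k=((F+y*ey-o)@ey)/(d@ey); X=o+d*k[:,None]-F; return np.c_[X@ex,X[:,2]]
    return cut
px=lambda L:[[270+a/7,120+b/7] for a,b in L]
for yaw in (-1.79,-1.807,-1.825):
    cut=cutter([.5325,.161],yaw)
    for lab,L,y in (("needle",[(362,315),(600,356)],.0245),("needle hub-tip",[(362,315),(468,334)],.0245),("arm top",[(130,212),(430,287)],0),("arm bottom",[(125,232),(420,303)],.006)):
        Q=cut(px(L),y); d=Q[0]-Q[1]; print(yaw,lab,Q.round(4).tolist(),np.hypot(*d).round(4),"angle",np.arctan2(d[1],d[0]).round(3))
# colour-based edge fit: needle redness columns centroid
s=cv2.imread('pics/s16f.png').astype(int); red=s[...,2]-s[...,1]; 
c=[(u,(np.arange(158,176)*np.clip(red[158:176,u]-30,0,None)).sum()/max(1,np.clip(red[158:176,u]-30,0,None).sum())) for u in range(322,345)]
print([tuple(np.round(x,1)) for x in c])
cut=cutter([.5325,.161],-1.807); Q=cut(c,.0245); print("needle front fit",np.arctan(np.polyfit(Q[:,0],Q[:,1],1)[0]))
E
```

```text
-1.79 needle [[-0.0185, 0.1385], [-0.1317, 0.109]] 0.117 angle 0.254
-1.79 needle hub-tip [[-0.0185, 0.1385], [-0.0682, 0.1251]] 0.0515 angle 0.263
-1.79 arm top [[0.0844, 0.182], [-0.0548, 0.1335]] 0.1475 angle 0.335
-1.79 arm bottom [[0.0871, 0.1757], [-0.0495, 0.1292]] 0.1443 angle 0.328
-1.807 needle [[-0.0188, 0.1387], [-0.1313, 0.1109]] 0.1159 angle 0.243
-1.807 needle hub-tip [[-0.0188, 0.1387], [-0.0683, 0.126]] 0.0511 angle 0.251
-1.807 arm top [[0.0842, 0.1809], [-0.0546, 0.1342]] 0.1464 angle 0.325
-1.807 arm bottom [[0.0868, 0.1746], [-0.0493, 0.1299]] 0.1433 angle 0.317
-1.825 needle [[-0.0192, 0.139], [-0.131, 0.1128]] 0.1148 angle 0.23
-1.825 needle hub-tip [[-0.0192, 0.139], [-0.0684, 0.127]] 0.0507 angle 0.239
-1.825 arm top [[0.084, 0.1798], [-0.0543, 0.1349]] 0.1454 angle 0.314
-1.825 arm bottom [[0.0864, 0.1734], [-0.0492, 0.1306]] 0.1423 angle 0.306
[(np.float64(322.0), np.float64(164.4)), (np.float64(323.0), np.float64(164.3)), (np.float64(324.0), np.float64(164.6)), (np.float64(325.0), np.float64(164.6)), (np.float64(326.0), np.float64(164.6)), (np.float64(327.0), np.float64(164.8)), (np.float64(328.0), np.float64(164.9)), (np.float64(329.0), np.float64(165.1)), (np.float64(330.0), np.float64(165.6)), (np.float64(331.0), np.float64(165.9)), (np.float64(332.0), np.float64(166.2)), (np.float64(333.0), np.float64(166.4)), (np.float64(334.0), np.float64(166.6)), (np.float64(335.0), np.float64(166.7)), (np.float64(336.0), np.float64(166.7)), (np.float64(337.0), np.float64(166.6)), (np.float64(338.0), np.float64(166.9)), (np.float64(339.0), np.float64(167.6)), (np.float64(340.0), np.float64(167.7)), (np.float64(341.0), np.float64(167.9)), (np.float64(342.0), np.float64(168.2)), (np.float64(343.0), np.float64(168.4)), (np.float64(344.0), np.float64(168.6))]
needle front fit 0.27724618307780696
```

Call:
servo_tool --pt "0 -1 -5 0 0.3" --pt "0 0 -5 0 0.3" --pt "0 0 0 0 0.3" --pt "0 0 0 0 0.3"

```text
time_s: 22.15
eef_pos: [0.5057, 0.0528, 0.158]
orientation: [-0.211, -2.106, 2.039]
ft_force: [-1.7, -1.1, 1.6]
opening: 0.0498
```

```bash
python3 - <<'E'
from arc import *
st()
off=np.array([-.0002,.0021,-.0224])
plan(off,[.28])
im=snapshot("scene");cv2.imwrite('pics/s17f.png',im[:,:,::-1]);crop(im,270,120,110,90,7,"pics/s17.png")
E
```

```text
t 22.15 tcp [0.5057 0.0528 0.158 ] yaw x 2.897 down [-0.038  0.037 -0.999] F [-1.7 -1.1  1.6] op 0.0498 j [ 0.08  0.13 -0.19  1.28  0.04 -1.25]
now th 0.2265185442345017 r 0.18268123329410885
0.28 [2.  4.7 8.7]
```

View pics/s17.png

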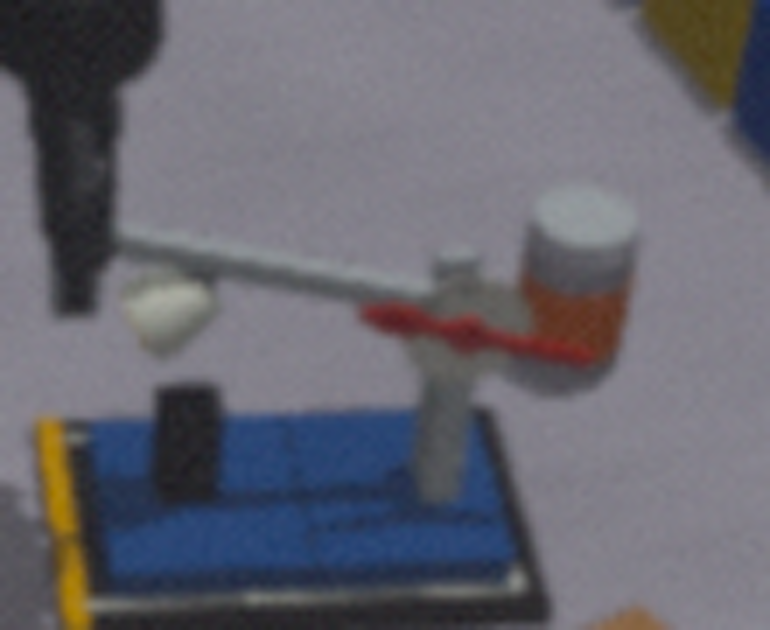

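```bash
python3 - <<'E'
from h import *
cs=get_calibration("scene")
yaw=-1.807;ex=np.array([np.cos(yaw),np.sin(yaw),0]); ey=np.array([-ex[1],ex[0],0]); F=np.r_[.5325,.161,.012]
def cut(uv,y):
    o,d=ray(cs,uv); k=((F+y*ey-o)@ey)/(d@ey); X=o+d*k[:,None]-F; return np.c_[X@ex,X[:,2]]
for n,(v0,v1) in (("s16f",(150,168)),("s17f",(152,168))):
    s=cv2.imread(f'pics/{n}.png').astype(float); g=cv2.GaussianBlur(s,(0,0),.7); f=g[...,1]-g[...,0]  # G-B
    pts=[]
    for u in range(303,328):
        vc=153.5+(u-290)*.23 if n=="s16f" else 155+(u-290)*.2
        v=np.arange(int(vc)-4,int(vc)+6); w=np.clip(f[v,u]-np.median(f[150:152,280:330])-4,0,None)
        if w.sum()>0: pts.append((u,(v*w).sum()/w.sum()))
    Q=cut(pts,.003); p=np.polyfit(Q[:,0],Q[:,1],1); res=Q[:,1]-np.polyval(p,Q[:,0])
    print(n,[round(x[1],1) for x in pts],"arm",np.arctan(p[0]),"res",res.std(),"z at hinge x",np.polyval(p,-.065))
    red=s[...,2]-s[...,1]; r=[]
    for u in range(322,355):
        vc=164.5+(u-322)*.18; v=np.arange(int(vc)-3,int(vc)+5)
        w=np.clip(red[v,u]-30-0*u,0,None)
        w*= (np.abs(s[v,u,1]-s[v,u,0])<20)
        r.append((u,(v*w).sum()/max(w.sum(),1)))
    r=[x for x in r if x[1]>0]; Q=cut(r,.0245)
    vx,vy,_,_=cv2.fitLine((Q*1000).astype(np.float32),cv2.DIST_HUBER,0,.01,.01).ravel(); print(" needle",np.arctan(vy/vx),"n",len(r))
E
```

```text
s16f [np.float64(155.4), np.float64(155.7), np.float64(155.7), np.float64(155.9), np.float64(156.3), np.float64(156.6), np.float64(156.7), np.float64(156.9), np.float64(157.2), np.float64(157.6), np.float64(157.6), np.float64(157.9), np.float64(158.2), np.float64(158.5), np.float64(158.7), np.float64(158.8), np.float64(158.9), np.float64(159.3), np.float64(159.5), np.float64(161.0), np.float64(162.2), np.float64(162.4), np.float64(162.6), np.float64(163.1), np.float64(164.1)] arm 0.41280168668008893 res 0.0025477787484102375 z at hinge x 0.11935515020343511
 needle 0.23720732 n 33
s17f [np.float64(156.9), np.float64(157.1), np.float64(157.4), np.float64(157.5), np.float64(157.5), np.float64(157.7), np.float64(157.7), np.float64(158.0), np.float64(158.3), np.float64(158.8), np.float64(159.3), np.float64(159.1), np.float64(159.2), np.float64(159.8), np.float64(159.8), np.float64(160.0), np.float64(160.0), np.float64(160.1), np.float64(161.1), np.float64(162.0), np.float64(162.4), np.float64(162.6), np.float64(163.4), np.float64(163.5), np.float64(163.6)] arm 0.3628538731175528 res 0.0018896853909091311 z at hinge x 0.11916666928127687
 needle 0.23748788 n 33
```

Call:
servo_tool --pt "0 0 0 0 0.7" --pt "0 0 0 0 0.9" --pt "0 0 0 0 0.9" --pt "0 0 0 0 0.9" --pt "0 0 15 0 0.9" --pt "0 0 25 0 0.9" --pt "0 0 35 0 0.9" --pt "0 0 35 0 0.9" --pt "0 0 20 0 0.9" --pt "0 0 0 0 0.9"

```text
time_s: 23.2
eef_pos: [0.5056, 0.0539, 0.2917]
orientation: [-0.21, -2.107, 2.038]
ft_force: [0.8, 0.9, -0.1]
opening: 0.0771
```

```bash
python3 - <<'E'
from h import *
st(); c=get_calibration("wrist"); np.save("cw18.npy",c)
cv2.imwrite('pics/w18.png',snapshot('wrist')[:,:,::-1])
im=snapshot("scene");cv2.imwrite('pics/s18f.png',im[:,:,::-1]);crop(im,270,120,110,90,7,"pics/s18.png")
E
```

```text
t 23.2 tcp [0.5056 0.0539 0.2917] yaw x 2.898 down [-0.038  0.038 -0.999] F [ 0.8  0.9 -0.1] op 0.0771 j [ 0.08  0.13  0.1   1.57  0.04 -1.25]
```

View pics/s18.png

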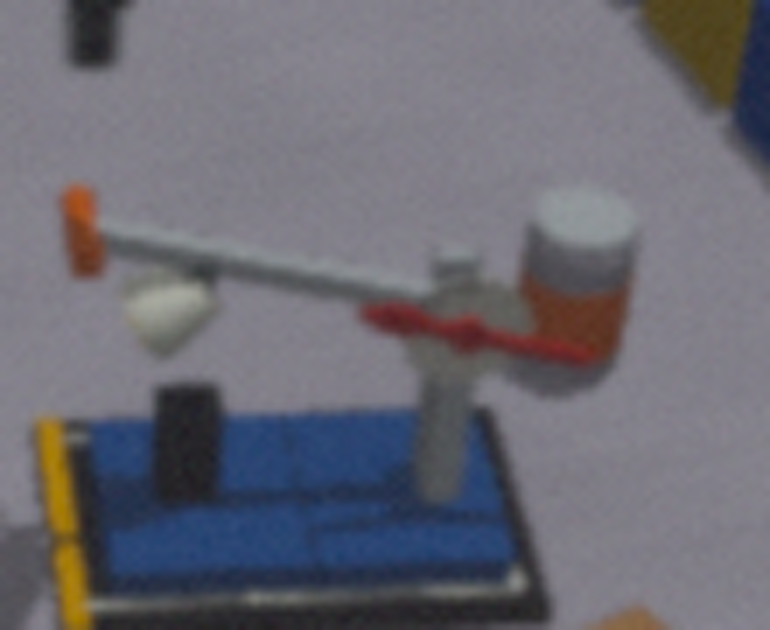

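View pics/w18.png

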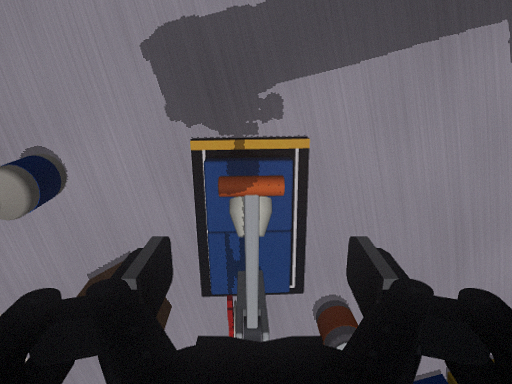

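```bash
python3 - <<'E'
from h import *
cs=get_calibration("scene"); cw=np.load("cw18.npy",allow_pickle=True).item()
s=cv2.imread('pics/s18f.png'); w=cv2.imread('pics/w18.png')
def kn(im,box):
    h=cv2.cvtColor(im,cv2.COLOR_BGR2HSV).astype(int); o=(h[...,0]>2)&(h[...,0]<16)&(h[...,1]>140); z=np.zeros_like(o);x0,x1,y0,y1=box;z[y0:y1,x0:x1]=o[y0:y1,x0:x1]; m,st_,c=big(z); print(st_,c); return c
k1=kn(s,(272,292,140,165)); k2=kn(w,(205,300,165,205))
P=tri([cs,cw],[k1,k2]); print("knob",P.round(4), proj(cs,[P]),proj(cw,[P]))
for yaw in (-1.79,-1.807,-1.82):
    ex=np.array([np.cos(yaw),np.sin(yaw),0]); ey=np.array([-ex[1],ex[0],0]); F=np.r_[.5325,.161,.012]
    def cut(uv,y):
        o,d=ray(cs,uv); k=((F+y*ey-o)@ey)/(d@ey); X=o+d*k[:,None]-F; return np.c_[X@ex,X[:,2]]
    K=cut([k1],0)[0]; d=K-[-.065,.125]; Hn=cut([[270+468/7,120+334/7]],.0255)[0]; e=K-Hn
    pts=[]
    f=cv2.GaussianBlur(s.astype(float),(0,0),.7); f=f[...,1]-f[...,0]; b=np.median(f[145:150,295:320])
    for u in range(288,320):
        v=np.arange(int(153.5+(u-288)*.2)-3,int(153.5+(u-288)*.2)+5)
        if 288<=u<=301: v=v[:6]
        ww=np.clip(f[v,u]-b-4,0,None); pts.append((u,(v*ww).sum()/max(ww.sum(),1)))
    Q=cut(pts,.003); vx,vy,_,_=cv2.fitLine((Q*1000).astype(np.float32),cv2.DIST_HUBER,0,.01,.01).ravel()
    dt=P-F; g=[dt@ex+.065,dt[2]-.125]
    N=cut([[321.7,165.0],[355.7,170.9]],.0245); nd=N[0]-N[1]
    print(yaw,"knob xz",K,"r",np.hypot(*d),"th",np.arctan2(d[1],d[0]),"| via hub",np.hypot(*e),np.arctan2(e[1],e[0]),"| armline",np.arctan(vy/vx),"| tri",np.hypot(*g),np.arctan2(g[1],g[0]),"y",dt@ey,"| needle",np.arctan2(nd[1],nd[0]))
# stand check
h=cv2.cvtColor(w,cv2.COLOR_BGR2HSV).astype(int)
E
```

```text
[279 147   5  12  34] [281.17647059 151.97058824]
[ 218  176   67   21 1261] [250.98810468 185.47501983]
knob [0.5073 0.0568 0.1871] [[281.02608532 152.02124987]] [[251.06081178 186.10947304]]
-1.79 knob xz [0.1070304  0.17670944] r 0.1796338685717888 th 0.2919917224513152 | via hub 0.1821837802157883 0.2827928522765409 | armline 0.28738895 | tri 0.1793264308564603 0.2829333696023849 y -0.0019783299083110223 | needle 0.25574600082863197
-1.807 knob xz [0.10677753 0.17535527] r 0.17900607415229913 th 0.2851535683769609 | via hub 0.1814015059513576 0.2709444435862607 | armline 0.27628726 | tri 0.17934385013814297 0.28290513145449075 y -0.00015579083198103278 | needle 0.24409686121597504
-1.82 knob xz [0.10660571 0.17432382] r 0.17855352097895216 th 0.27988078790552456 | via hub 0.18085662531160404 0.261798269711892 | armline 0.2676984 | tri 0.17933709548396637 0.28291608064890145 y 0.001237973774294537 | needle 0.2350965719650963
```

The arm measures about 0.28 rad and the needle 0.25–0.29 rad, inside the 0.09 rad limit. The stand is about 3 mm off the pad centre, and the gripper is clear by more than 80 mm. Handing in.

```bash
python3 -c "
from h import *
st(); print(bot.hand_in())"
```

```text
t 23.3 tcp [0.5049 0.0538 0.2889] yaw x 2.898 down [-0.042  0.038 -0.998] F [ 0.2 -0.3 -0.3] op 0.0767 j [ 0.08  0.13  0.09  1.57  0.04 -1.25]
the job is handed in; nothing more can be done
None
```

The job is done and handed in at 23.3 s of the 64 s allowed; no verdict was reported. I lifted the lamp by its lug, set it down inside the pad's outline with the lug end towards the yellow strip, and let go. I then pinched the orange knob at 20 N, swung the arm down along its arc until it was parallel to the needle, and let go.

**Last checks:**
- **Stand:** its centre is about 3 mm from the pad's centre and its axis lines up with the pad's to within about 0.02 rad. It stands upright and stayed in the outline through the whole swing.
- **Arm against needle:** the arm measures 0.27–0.29 rad. The needle estimates disagree, from 0.24 to 0.29 rad depending on the picture and the fit, because the can sits behind its tail in the scene view. The worst-case mismatch of about 0.05 rad is inside the 0.09 rad limit.
- **Forces and clearance:** the measured force during the swing stayed at about 3 N or less. The highest reading was about 45 N at the wrist, while pressing the stand onto the pad. At hand-in the fingers were about 100 mm above the knob.
- **Bystanders:** the arm and gripper did not go near the bottle, can or carton, and they looked unmoved in the pictures. I did not measure their positions.

**One thing that was off:** the tool picked up a tilt of up to about 0.06 rad while moving, which these moves cannot correct directly. The stand was therefore slightly tilted just before release, and it settled flat.

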